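# Move cured pebble sample plates to the display rack

### The arm

A 6-joint arm with a two-finger parallel gripper is mounted at the origin on the work surface. World frame = base frame: x ahead of the robot, y to its left, z up, the work surface at z = 0. Lengths are in mm, angles in rad, forces in N, time in s.
With the tool pointing down it reaches from about 300 to 775 mm from the base axis. Payload 14.6 kg.
Tool frame: the origin (TCP) lies at the very end of the fingers, on their centre line; the grasp point (between the pads) lies 19 mm behind it; z points along the fingers, y is the direction in which the jaws open and shut (so a half turn about z gives the same grasp; the last joint's range is limited). The gripper opens to 94 mm and grips with 3 to 60 N. Pads are 16 mm wide; open, the fingers measure 119 mm over their backs; the gripper's body (75 mm by 177 mm) begins 78 mm behind the grasp point.
Start: joints at [-1.223, 0.3, 1.521, -0, 1.321, -0.067], TCP at [221.646, -503.351, 205.446] pointing down, gripper open.
Joint ranges: [-3.03, 3.03], [-0.79, 2.21], [0.23, 2.52], [-1.04, 4.18], [0, 3.07], [-2.55, 2.55]. Speed limits (rad/s): [2.22, 2.22, 2.57, 3.14, 3.14, 3.14].

### API

Orientations are given as [roll, pitch, yaw] about the fixed x, y, z axes, in that order (R = Rz(yaw) Ry(pitch) Rx(roll)).
In Python, from cell import manip gives the robot as it stands.
- The arm moves only by the shell command python3 -m inch 'ROWS' [FORCE]. ROWS is a JSON object of lists of equal length, an entry for each row: "grip": the opening, from -1 (shut) to 1 (fully open), so that 0 is half open; "travel": the shift along the world's x, y, z in cm, a list of three; "turn": the turn, a rotation vector about the world's x, y, z in degrees, a list of three. A call has 1 to 10 rows; each row is the pose to reach, as a shift and turn from the pose measured when the call began; what a row does not reach only later rows make up. A row lasts 1/8 s, in which the tool goes at most 62.5 mm and 10.7 degrees, less where a joint would pass 70% of its speed; a pose out of reach is approached as far as the arm can. A call with a gripper value outside its range is refused whole. The fingers move at their own pace and stop on an object; FORCE is the grip in N (left out, the last holds). Time passes only in rows, so rows that repeat a pose let the fingers close. It gives the time, the measured TCP pose, the force and the opening at its end, in the units of the state.
- manip.read_state(): the state, without advancing time (a new reading comes with each control period).
- manip.camera(name): name is "scene" or "top"; returns (picture, depth): 480x640x3 uint8, red, green, blue; 480x640 float32, mm along the optical axis (not along the pixel's ray), 0 where there is no reading.
- manip.calibration(name): a dict with "fx", "fy", "cx", "cy" (pixels), "world_from_camera" (4x4, takes a point from camera to world coordinates). Camera axes: x right, y up, looking along -z (the intrinsics and any distortion apply to the point x, -y, -z); pixel columns grow to the right and rows downward; lengths in mm; the calibration is good to about 2 mm. A picture is of the moment at which its call begins. calibration takes no time and is no camera call.
- manip.sign_off(): hands the job in, once; it reports no verdict.
Trained networks look in the newest picture that a camera, given by its name, has taken for a name from the list of things; names that differ only in an ending like _2 or _b are one class to them, and where a whole thing is asked for, a point or a joint stands for the part that bears it (a point fixed in the world has none). Each returns a list of dicts, best first, with "p" (0 to 1); they miss things now and then, are a little off and sometimes report something else, mostly with a low value. They report only what shows in the picture. A call takes as long as a camera call. They do not tell look-alikes from the thing itself.
- manip.look_for(camera, label): "bbox" ([left, top, right, bottom] in pixels, round what is visible of it).
The state is a dict: "clock": time; "joints": joint angles; "qd": joint speeds; "effort": joint torques, N m; "eef_pos": TCP position; "eef_rot": TCP orientation; "wrist_force": force on the tool from outside, world axes, zero at the start; "moment": the same for the moment, N m; "finger_gap": finger opening in mm.
Only numpy, scipy, OpenCV 4.12 (cv2) and the standard library are available. Lean on these libraries where they do the work, as an engineer would, in place of code of your own. Each camera call takes 0.05 s, during which the arm holds its last target.

### The job

The pebble sample plates in the curing station are ready for display. Swing up the sprung clamp over each one until it stays open, slide the spatula under the plate, lift it out and set it gently down on the ribs of a free slot of the display rack, square and centred, one to a slot. The plates are still tacky, so never touch them with the fingers; leave the other things on the bench where they are. Finally stand the spatula back on its mat, blade flat, and swing every clamp shut again.

Things in the scene. Friction and masses are not known exactly. Their poses are not given: they have to be found in the camera images.
- plate1: sample plate 1 (may be absent): a flat cement plate 72 (its x) x 84 (its y) x 8 mm, about 150 g, with small pebbles up to 6 mm high set on its top along both sides. Origin: centre of its underside; x points to the back of its bay (away from the robot), z up. It starts in bay 1 of the curing station, held down by clamp 1.
- plate2: sample plate 2 (may be absent): a flat cement plate 72 (its x) x 84 (its y) x 8 mm, about 150 g, with small pebbles up to 6 mm high set on its top along both sides. Origin: centre of its underside; x points to the back of its bay (away from the robot), z up. It starts in bay 2 of the curing station, held down by clamp 2.
- plate3: sample plate 3 (may be absent): a flat cement plate 72 (its x) x 84 (its y) x 8 mm, about 150 g, with small pebbles up to 6 mm high set on its top along both sides. Origin: centre of its underside; x points to the back of its bay (away from the robot), z up. It starts in bay 3 of the curing station, held down by clamp 3.
- clamp1 (a joint): angle of the sprung hold-down arm of bay 1, rad: 0 = lying on a plate (about -0.03 if the bay is empty), grows as the arm's front end is raised and swung back; 1.5 = fully open, upright. The spring is over-centre: it pulls the arm shut below about 0.8 (about 3 N to lift at the knob) and throws it open and keeps it there above 0.8.
- clamp1_knob (a point): centre of the black lift knob at the free front end of clamp arm 1: a disc on edge, 22 mm diameter, 14 mm thick along the station's y, to be pinched across y from above; the arm (12 mm wide bar) runs back from it. The hinge (axis along y) lies 65 mm behind and 22 mm above point bay1; closed, the knob is 108 mm in front of and 10 mm above the hinge, and swings up and back about it.
- clamp2 (a joint): angle of the sprung hold-down arm of bay 2, rad: 0 = lying on a plate (about -0.03 if the bay is empty), grows as the arm's front end is raised and swung back; 1.5 = fully open, upright. The spring is over-centre: it pulls the arm shut below about 0.8 (about 3 N to lift at the knob) and throws it open and keeps it there above 0.8.
- clamp2_knob (a point): centre of the black lift knob at the free front end of clamp arm 2: a disc on edge, 22 mm diameter, 14 mm thick along the station's y, to be pinched across y from above; the arm (12 mm wide bar) runs back from it. The hinge (axis along y) lies 65 mm behind and 22 mm above point bay2; closed, the knob is 108 mm in front of and 10 mm above the hinge, and swings up and back about it.
- clamp3 (a joint): angle of the sprung hold-down arm of bay 3, rad: 0 = lying on a plate (about -0.03 if the bay is empty), grows as the arm's front end is raised and swung back; 1.5 = fully open, upright. The spring is over-centre: it pulls the arm shut below about 0.8 (about 3 N to lift at the knob) and throws it open and keeps it there above 0.8.
- clamp3_knob (a point): centre of the black lift knob at the free front end of clamp arm 3: a disc on edge, 22 mm diameter, 14 mm thick along the station's y, to be pinched across y from above; the arm (12 mm wide bar) runs back from it. The hinge (axis along y) lies 65 mm behind and 22 mm above point bay3; closed, the knob is 108 mm in front of and 10 mm above the hinge, and swings up and back about it.
- station: fixed curing station, 6 mm plywood base 190 x 325 mm, three bays side by side, 105 mm apart along its y (bay 1 at y = -105 mm, 2 at 0, 3 at +105). Origin: underside of the base at the middle of bay 2; x points to the back, away from the robot; bays are open to the front (-x). A 22 mm high stop stands 7 mm behind each plate.
- bay1 (a point): centre of bay 1 at the height of its rib tops, 18 mm above the bench; axes as the station's. A plate lies here on two ribs 72 mm long (along x), 12 mm wide, 12 mm high, centre lines 35 mm either side, so the free channel under the plate is 58 mm wide and reaches from 6 to 18 mm above the bench.
- bay2 (a point): centre of bay 2 at the height of its rib tops, 18 mm above the bench; axes as the station's. A plate lies here on two ribs 72 mm long (along x), 12 mm wide, 12 mm high, centre lines 35 mm either side, so the free channel under the plate is 58 mm wide and reaches from 6 to 18 mm above the bench.
- bay3 (a point): centre of bay 3 at the height of its rib tops, 18 mm above the bench; axes as the station's. A plate lies here on two ribs 72 mm long (along x), 12 mm wide, 12 mm high, centre lines 35 mm either side, so the free channel under the plate is 58 mm wide and reaches from 6 to 18 mm above the bench.
- rack: fixed white display rack, base 120 x 300 x 6 mm, 40 mm high back ledge (face 54 mm behind the slots' centres). Origin: centre of its underside; x points to the back, away from the robot; open to the front (-x). Three slots side by side along y, each with two wooden ribs 80 mm long (along x), 12 mm wide, 16 mm high, centre lines 35 mm either side of the slot's middle.
- slot1 (a point): centre of rack slot 1 at the height of its rib tops (22 mm above the bench), where the centre of a plate's underside belongs; axes as the rack's. The channel between its ribs is 58 mm wide, from 6 to 22 mm above the bench. The slots are 98 mm apart along the rack's y (slot 1 at -98 mm, slot 2 middle, slot 3 +98 mm).
- slot2 (a point): centre of rack slot 2 at the height of its rib tops (22 mm above the bench), where the centre of a plate's underside belongs; axes as the rack's. The channel between its ribs is 58 mm wide, from 6 to 22 mm above the bench. The slots are 98 mm apart along the rack's y (slot 1 at -98 mm, slot 2 middle, slot 3 +98 mm).
- slot3 (a point): centre of rack slot 3 at the height of its rib tops (22 mm above the bench), where the centre of a plate's underside belongs; axes as the rack's. The channel between its ribs is 58 mm wide, from 6 to 22 mm above the bench. The slots are 98 mm apart along the rack's y (slot 1 at -98 mm, slot 2 middle, slot 3 +98 mm).
- spatula: loose steel spatula, 200 g. Origin: centre of the blade's underside; x to the blade's front edge, z up. Blade 80 (x) x 46 (y) x 3 mm. A 10 x 24 mm riser at x = -43 mm carries a straight wooden handle 20 mm wide (y), from z = 30 to 54 mm, from x = -38 back to -148 mm. It stands by itself on its blade, handle in the air. Centre of mass about 20 mm behind the origin.
- mat: fixed flat black rubber mat 260 (x) x 100 (y) x 2 mm on which the spatula lies at the start and belongs at the end. Origin: centre of its underside; its x runs along the long side.
- sealer: white plastic bottle 56 mm diameter, 150 mm high, standing on the bench; bystander. Origin: centre of its underside.
- brush: hand brush lying on the bench; bystander, bristles towards its x.
- cup: white cup 76 mm diameter, 80 mm high, standing on the bench; bystander. Origin: centre of its underside.
- stone_a: loose grey pebble, 60 mm across, 21 mm high; bystander. Origin: centre of its underside.
- stone_b: loose white pebble, 72 mm across, 25 mm high; bystander. Origin: centre of its underside.
There are look-alikes about, which are no part of the job. Leave any pink look-alike of the spatula alone.

How it is judged (in metres and radians):
At the end, for the whole second after the job is handed in: Each plate lies still and level on the ribs of a rack slot (centre within 15 mm, height 4 mm, turn 0.2 rad), spatula withdrawn; the spatula stands flat and still on its mat (blade centre within 90 mm along and 40 mm across of the mat's middle) (((horizontal distance between plate1 and slot1 below 0.015 m and z of plate1 in the frame of slot1 between -0.004 and 0.004 m) or (horizontal distance between plate1 and slot2 below 0.015 m and z of plate1 in the frame of slot2 between -0.004 and 0.004 m) or (horizontal distance between plate1 and slot3 below 0.015 m and z of plate1 in the frame of slot3 between -0.004 and 0.004 m)) and angle between the x axis of each of plate1, plate2, plate3 and the x axis of rack, either way round below 0.2 rad and angle between each of plate1, plate2, plate3, spatula's own z axis and vertical below 0.08 rad and linear speed of each of plate1, plate2, plate3, spatula below 0.02 m/s and contact force between each of plate1, plate2, plate3 and spatula below 0.05 N and ((horizontal distance between plate2 and slot1 below 0.015 m and z of plate2 in the frame of slot1 between -0.004 and 0.004 m) or (horizontal distance between plate2 and slot2 below 0.015 m and z of plate2 in the frame of slot2 between -0.004 and 0.004 m) or (horizontal distance between plate2 and slot3 below 0.015 m and z of plate2 in the frame of slot3 between -0.004 and 0.004 m)) and ((horizontal distance between plate3 and slot1 below 0.015 m and z of plate3 in the frame of slot1 between -0.004 and 0.004 m) or (horizontal distance between plate3 and slot2 below 0.015 m and z of plate3 in the frame of slot2 between -0.004 and 0.004 m) or (horizontal distance between plate3 and slot3 below 0.015 m and z of plate3 in the frame of slot3 between -0.004 and 0.004 m)) and x of spatula in the frame of mat between -0.09 and 0.09 m and y of spatula in the frame of mat between -0.04 and 0.04 m and z of spatula in the frame of mat below 0.006 m and value of joint each of clamp1, clamp2, clamp3 below 0.1 rad); the robot touches nothing.
It fails at once if the fingers touch a sample plate (contact force between the fingers and plate1 above 1 N or contact force between the fingers and plate2 above 1 N or contact force between the fingers and plate3 above 1 N).
It fails at once if a plate is pulled away while its clamp arm still rests on it ((contact force between clamp1 and plate1 above 0.5 N and distance of plate1 from where it was at the start of the episode above 0.025 m) or (contact force between clamp2 and plate2 above 0.5 N and distance of plate2 from where it was at the start of the episode above 0.025 m) or (contact force between clamp3 and plate3 above 0.5 N and distance of plate3 from where it was at the start of the episode above 0.025 m)).
It fails at once if a plate is dropped on the rack (over 25 N) or onto the bench (contact force between any of plate1, plate2, plate3 and rack above 25 N or height (world z) of any of plate1, plate2, plate3 below 0.011 m).
It fails at once if a bystander is pushed more than 50 mm (distance of any of sealer, brush, cup, stone_a, stone_b from where it was at the start of the episode above 0.05 m).
Of plate1, plate2, plate3 only 2 to 3 are there at a start; the rules pass over those that are not, and their reading is None.
At some moment in a run one of spatula may be knocked a few centimetres aside while the robot is not near it.
It also fails if it takes over 210 s, if anything falls off the work surface, if the arm or the gripper's body presses on something with over 40 N, if the wrist force passes 120 N, or if a joint passes its speed limit or range.

## Working session

There is one attempt and no reset: what is moved stays moved. The work goes in short steps, Python scripts to look and compute and a shell command to move; the robot and the scene stay as the last step left them, time stands still between calls to the robot, and variables do not carry over. Pictures are saved under pics/ and viewed, and the job is handed in when it is done.

```bash
ls -la; mkdir -p pics
python3 - <<'E'
from cell import manip
import cv2, numpy as np
print(manip.read_state())
for n in ("scene","top"):
    im,d=manip.camera(n); cv2.imwrite(f"pics/{n}0.png",im[:,:,::-1]); np.save(f"/tmp/{n}0.npy",d)
    print(n,manip.calibration(n))
E
```

```text
total 12
drwxr-xr-x  3 agent agent 4096 Dec  7 13:56 .
drwxr-xr-x 23 root  root  4096 Dec  7 13:56 ..
drwxr-xr-x  2 agent agent 4096 Dec  7 13:56 pics
{'clock': 0.0, 'joints': array([-1.22260999e+00,  3.00469936e-01,  1.52156921e+00,  1.16839799e-05,
        1.32070098e+00, -6.65972898e-02]), 'qd': array([ 0.00126016,  0.00183122, -0.00076451,  0.00171936, -0.00098239,
        0.00036897]), 'effort': array([-3.89761717e-04, -5.31810451e+01, -3.52739954e+01,  7.07970886e-02,
        2.44578416e-02, -1.01313901e-04]), 'eef_pos': array([ 221.55874474, -503.11802376,  204.89199187]), 'eef_rot': array([-3.14044848e+00, -8.76541088e-05,  4.14780681e-01]), 'wrist_force': array([-0.2953399 , -0.11825148,  0.30555462]), 'moment': array([-0.0270297 , -0.00918731,  0.00271576]), 'finger_gap': 94.07824610604307}
scene {'fx': 494.47933364176913, 'fy': 494.47933364176913, 'cx': 318.18476074249753, 'cy': 240.31407805978802, 'world_from_camera': array([[ 3.35300755e-01, -5.68183871e-01,  7.51492178e-01,
         1.46424614e+03],
       [ 9.42065368e-01,  2.10071916e-01, -2.61500732e-01,
        -3.04131261e+02],
       [-9.28690330e-03,  7.95636148e-01,  6.05703619e-01,
         8.34430000e+02],
       [ 0.00000000e+00,  0.00000000e+00,  0.00000000e+00,
         1.00000000e+00]])}
top {'fx': 506.7950482126929, 'fy': 506.7950482126929, 'cx': 317.1835179588737, 'cy': 239.16756648004232, 'world_from_camera': array([[-6.31370336e-03,  9.99129946e-01, -4.12248560e-02,
         4.55355852e+02],
       [-9.99700105e-01, -7.28202527e-03, -2.33810300e-02,
        -3.68765425e+00],
       [-2.36608876e-02,  4.10648720e-02,  9.98876288e-01,
         1.24878031e+03],
       [ 0.00000000e+00,  0.00000000e+00,  0.00000000e+00,
         1.00000000e+00]])}
```

View pics/scene0.png

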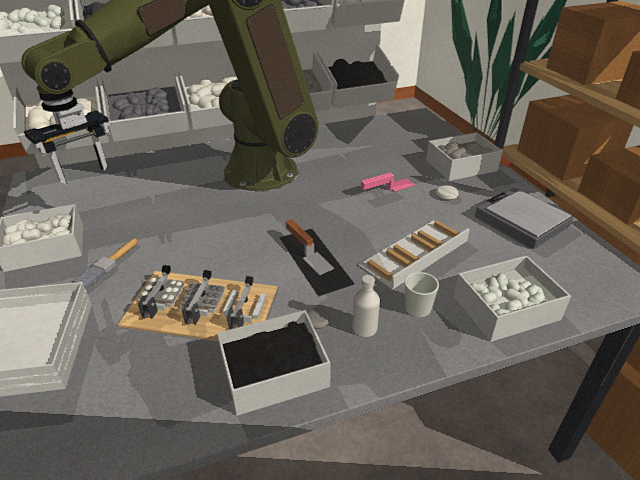

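View pics/top0.png

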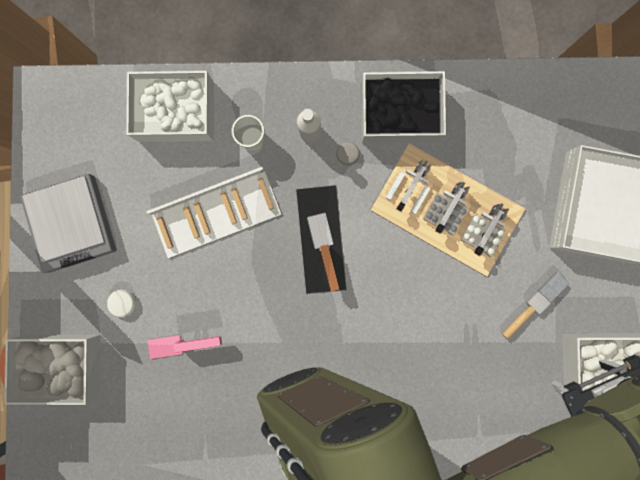

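```bash
cat > h.py <<'E'
from cell import manip
import cv2, numpy as np
from scipy.spatial.transform import Rotation as R
def shot(n): 
    im,d=manip.camera(n); return im,d,manip.calibration(n)
def cloud(d,c):
    v,u=np.mgrid[:480,:640]; X=(u-c["cx"])/c["fx"]*d; Y=-(v-c["cy"])/c["fy"]*d
    P=np.stack([X,Y,-d,np.ones_like(d)],-1)@c["world_from_camera"].T
    P=P[...,:3]; P[d==0]=np.nan; return P
def proj(p,c):
    p=np.atleast_2d(p); q=np.c_[p,np.ones(len(p))]@np.linalg.inv(c["world_from_camera"]).T
    return np.c_[c["cx"]+c["fx"]*q[:,0]/-q[:,2], c["cy"]-c["fy"]*q[:,1]/-q[:,2]]
def pix2z(u,v,z,c):
    r=c["world_from_camera"][:3,:3]@np.array([(u-c["cx"])/c["fx"],-(v-c["cy"])/c["fy"],-1]); o=c["world_from_camera"][:3,3]
    return o+r*(z-o[2])/r[2]
def crop(im,box,s,fn,marks=()):
    l,t,r,b=box; k=cv2.resize(np.ascontiguousarray(im[t:b,l:r,::-1]),None,fx=s,fy=s,interpolation=cv2.INTER_CUBIC)
    for m in marks: cv2.circle(k,(int((m[0]-l+.5)*s),int((m[1]-t+.5)*s)),2,(0,0,255),-1)
    cv2.imwrite(fn,k)
E
python3 - <<'E'
from h import *
import cv2
im=cv2.imread("pics/top0.png")[:,:,::-1]; sc=cv2.imread("pics/scene0.png")[:,:,::-1]
crop(im,(360,135,535,285),4,"pics/st0.png"); crop(im,(140,160,350,300),3.8,"pics/rk0.png"); crop(sc,(100,240,300,350),4,"pics/sc_st0.png")
c=manip.calibration("top"); P=cloud(np.load("/tmp/top0.npy"),c)
print(np.nanmedian(P[300:330,200:280,2]))
for n in ["plate1","clamp1_knob","station","rack","spatula","mat","brush","sealer","cup","stone_a"]:
    for r in manip.look_for("top",n): print(n,np.round(r["bbox"],1),round(r["p"],2))
E
```

```text
-1.3071857812574308
plate1 [424.2 188.5 467.8 235.7] 0.91
plate1 [461.4 214.6 504.  257. ] 0.8
plate1 [229.7 116.3 267.7 153. ] 0.28
clamp1_knob [471.  209.5 499.6 257. ] 0.77
station [372.4 146.5 527.3 275.3] 0.87
rack [148.2 165.8 281.9 258.9] 0.78
spatula [308.2 209.2 340.4 291.1] 0.75
spatula [147.7 336.3 222.2 361.4] 0.74
spatula [146.7 166.7 281.3 261.6] 0.59
spatula [473.6 212.9 500.5 256.9] 0.21
mat [299.6 188.4 349.  292.8] 0.84
brush [502.5 275.8 568.2 339.4] 0.87
brush [108.5 291.4 133.4 317.4] 0.44
brush [148.  166.5 281.8 259.1] 0.16
sealer [297.5 112.3 321.4 142.8] 0.65
sealer [371.9 145.9 522.9 276. ] 0.56
cup [232.2 119.  265.6 149.9] 0.96
cup [435.7 187.7 466.5 233.3] 0.33
stone_a [108.6 292.  137.5 317.7] 0.91
stone_a [335.4 140.3 360.3 164.3] 0.71
```

View pics/st0.png

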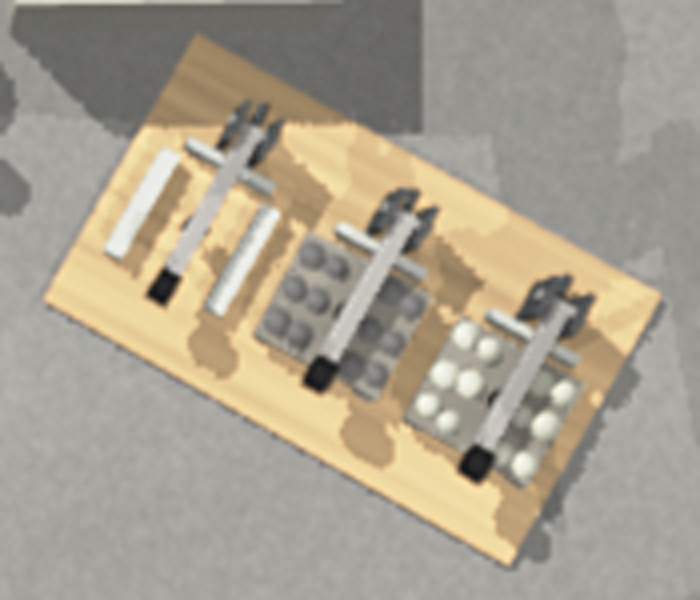

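View pics/rk0.png

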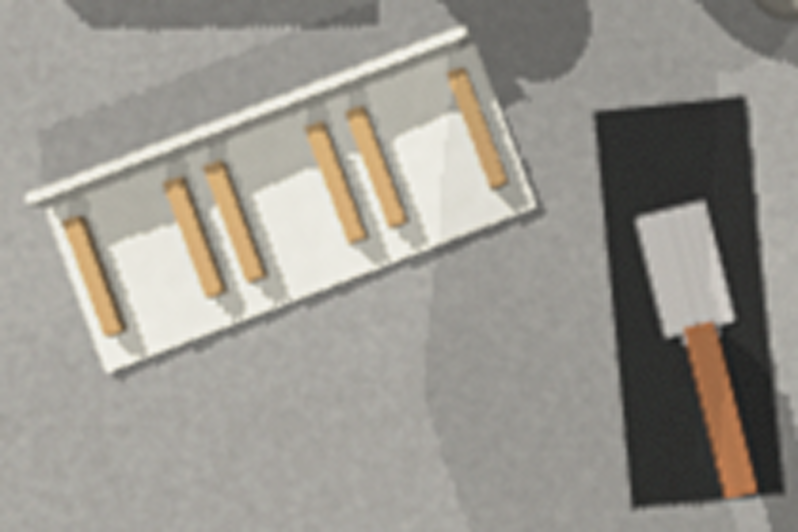

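View pics/sc_st0.png

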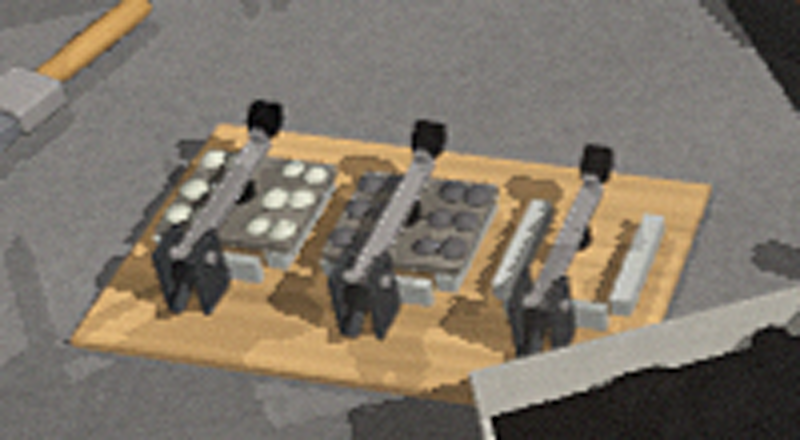

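```bash
cat > fit.py <<'E'
from h import *
c=manip.calibration("top")
def fit(loc,pix,z,off,s):
    W=np.array([pix2z(off[0]+u/s-.5,off[1]+v/s-.5,zz,c)[:2] for (u,v),zz in zip(pix,np.broadcast_to(z,len(pix)))]); L=np.array(loc,float)
    lm,wm=L.mean(0),W.mean(0); H=(L-lm).T@(W-wm); th=np.arctan2(H[0,1]-H[1,0],H[0,0]+H[1,1])
    M=np.array([[np.cos(th),-np.sin(th)],[np.sin(th),np.cos(th)]]); t=wm-M@lm
    print("yaw",th,np.degrees(th),"t",t,"res",np.round(W-(L@M.T+t),1).tolist()); return th,t,M
if __name__=="__main__":
    ys=[133,63,35,-35,-63,-133]
    th,t,M=fit([(40,y) for y in ys]+[(-40,y) for y in ys],[(76,219),(177,182),(216,166),(318,127),(357,110),(459,72),(115,333),(215,295),(256,280),(357,240),(397,224),(497,185)],22,(140,160),3.8)
    for i,y in enumerate((-98,0,98)): print("slot",i+1,M@[0,y]+t)
    # station: plate corners(top z 26), rib3 ends (z18), knobs excluded
    pix=[(318,236),(430,294),(372,402),(258,337), (470,320),(582,382),(527,487),(406,422), (171,152),(270,210),(115,252),(217,309)]
    loc=[(36,42),(36,-42),(-36,-42),(-36,42),(36,-63),(36,-147),(-36,-147),(-36,-63),(36,140),(36,70),(-36,140),(-36,70)]
    z=[26]*8+[18]*4
    th,t,M=fit(loc,pix,z,(360,135),4)
    for i,y in enumerate((-105,0,105)): print("bay",i+1,M@[0,y]+t,"knob",M@[-43,y]+t)
    # base corners z6
    fit([(95,162.5),(95,-162.5),(-95,-162.5),(-95,162.5)],[(197,35),(662,297),(512,567),(45,298)],6,(360,135),4)
    for k in [(161,286),(322,373),(477,463)]: print("knobpx",pix2z(360+k[0]/4-.5,135+k[1]/4-.5,61,c), (M.T@(pix2z(360+k[0]/4-.5,135+k[1]/4-.5,61,c)[:2]-t)))
    # mat z2, spatula blade z ~5
    fit([(130,50),(130,-50),(-130,-50),(-130,50)],[(596,113),(745,97),(782,492),(634,506)],2,(140,160),3.8)
    fit([(40,23),(40,-23),(-40,-23),(-40,23)],[(635,217),(707,200),(734,324),(666,339)],5,(140,160),3.8)
    for k in [(703,325),(740,496)]: print("handle ends",pix2z(140+k[0]/3.8-.5,160+k[1]/3.8-.5,56,c))
E
python3 fit.py
python3 - <<'E'
from h import *
c=manip.calibration("top"); P=cloud(np.load("/tmp/top0.npy"),c); 
np.set_printoptions(suppress=True,precision=1)
# depth sanity: spatula handle, knobs
for u,v in [(330,265),(320,232),(322,200),(400,206),(440,228),(478,250),(310,280),(250,270)]: print((u,v),P[v-1:v+2,u-1:u+2].reshape(-1,3).mean(0))
E
```

```text
yaw 0.3567923549572489 20.442696101583937 t [572.10522449 274.2492038 ] res [[-0.4, -2.4], [-1.5, -2.1], [-1.2, -1.1], [-1.1, -1.4], [-0.1, -0.3], [-0.6, -0.5], [1.0, -0.2], [0.5, 1.0], [0.1, 0.8], [0.9, 1.3], [1.2, 1.8], [1.2, 3.1]]
slot 1 [606.33372382 182.42104999]
slot 2 [572.10522449 274.2492038 ]
slot 3 [537.87672516 366.07735762]
yaw -0.5332284321469277 -30.551738678396948 t [ 565.34522473 -284.84004336] res [[-3.8, -2.5], [3.2, 3.4], [0.5, 2.6], [-2.6, -2.2], [-2.0, -2.1], [2.9, 4.4], [2.3, 1.7], [-1.0, 0.6], [-0.4, -0.5], [-0.9, 0.4], [0.8, -2.4], [1.1, -3.3]]
bay 1 [ 511.97202206 -375.26294553] knob [ 474.9416907  -353.40534824]
bay 2 [ 565.34522473 -284.84004336] knob [ 528.31489337 -262.98244607]
bay 3 [ 618.7184274  -194.41714119] knob [ 581.68809604 -172.55954391]
yaw -0.5310011748393856 -30.424126234785113 t [ 577.99228944 -294.44134918] res [[-0.7, 0.7], [-0.5, 1.0], [-0.3, -1.3], [1.4, -0.4]]
knobpx [ 580.7621865 -169.9287585   61.       ] [-45.13463686 106.79489994]
knobpx [ 528.96945044 -262.91552576   61.        ] [-42.47033144   0.39035178]
knobpx [ 475.82992504 -351.73153434   61.        ] [ -43.08590554 -103.10705693]
yaw 0.08886906530037914 5.091822370984238 t [507.78715799  16.4707208 ] res [[-2.0, -1.5], [-1.3, 1.0], [1.5, 2.3], [1.8, -1.8]]
yaw 0.22285847158084138 12.76884985031841 t [527.89407684  18.6446786 ] res [[0.7, 1.2], [1.2, -0.7], [-1.3, 0.2], [-0.5, -0.7]]
handle ends [490.65316692   7.08977554  56.        ]
handle ends [384.9459865  -15.00886362  56.        ]
(330, 265) [443.6  -5.5  55.3]
(320, 232) [524.3  18.4   4.8]
(322, 200) [603.6  13.    1.9]
(400, 206) [ 581.3 -171.3   55.6]
(440, 228) [ 528.6 -263.6   58. ]
(478, 250) [ 476.5 -350.9   58.1]
(310, 280) [406.5  43.8   0.6]
(250, 270) [431.9 192.   -0.9]
```

```bash
python3 -m inch '{"travel":[[3,2,0],[7,4.5,0],[12,7.5,0],[17,10.5,0],[22,13.5,0],[25.05,15.28,-3],[25.05,15.28,-7],[25.05,15.28,-8],[25.05,15.28,-8]],"turn":[[0,0,-6],[0,0,-14],[0,0,-22],[0,0,-30],[0,0,-38],[0,0,-46],[0,0,-54.2],[0,0,-54.2],[0,0,-54.2]],"grip":[-0.28,-0.28,-0.28,-0.28,-0.28,-0.28,-0.28,-0.28,-0.28]}' 20
python3 - <<'E'
from h import *
im,d,c=shot("scene"); cv2.imwrite("pics/s1.png",im[:,:,::-1]); crop(im,(60,180,300,350),3.3,"pics/s1c.png")
im,d,c=shot("top"); crop(im,(360,135,535,285),4,"pics/t1c.png")
E
```

```text
clock: 1.72
eef_pos: [472.0, -350.9, 125.9]
eef_rot: [-3.142, 0.0, -0.529]
wrist_force: [-0.3, -0.4, 0.6]
finger_gap: 33.9
```

View pics/s1c.png

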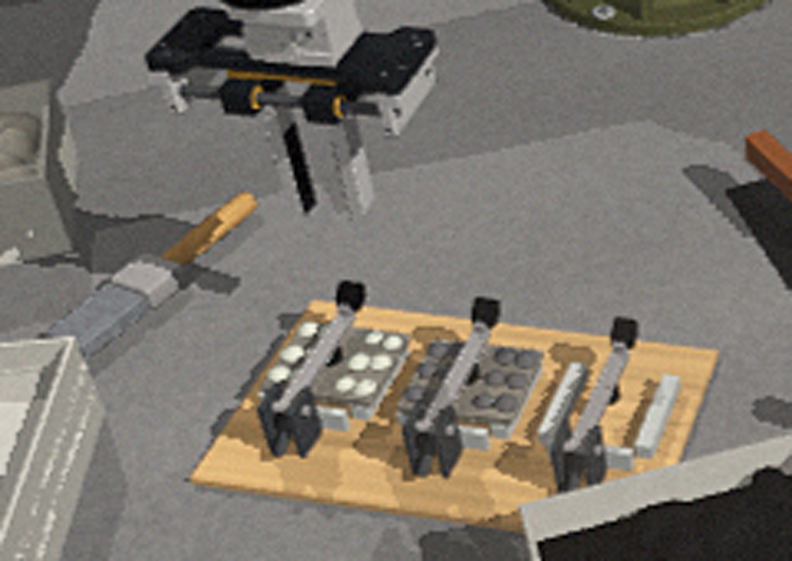

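View pics/t1c.png

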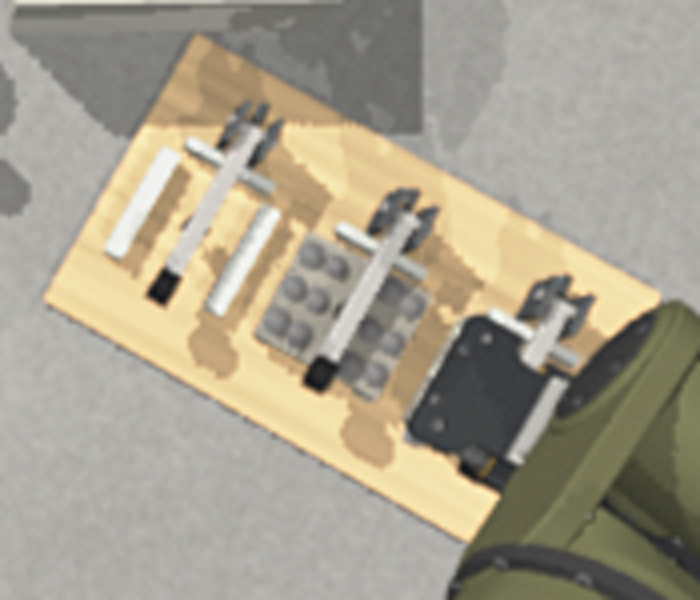

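Run:
```python
from h import *
c=manip.calibration("scene")
print(proj([[475.5,-352.3,50],[528.6,-263.2,50],[581,-171.5,50],[472,-350.9,125.9]],c))
print([(60+x/3.3,180+y/3.3) for x,y in[(350,296),(485,312),(624,332),(332,210)]])
```

```text
[[166.58049055 270.03037561]
 [206.77695432 275.20863272]
 [249.1171939  280.09452707]
 [160.73828702 244.47316317]]
[(166.06060606060606, 269.6969696969697), (206.96969696969697, 274.54545454545456), (249.0909090909091, 280.6060606060606), (160.60606060606062, 243.63636363636363)]
```

```bash
python3 -m inch '{"travel":[[0,0.06,-3],[0,0.06,-6],[0,0.06,-8],[0,0.06,-8.6],[0,0.06,-8.6],[0,0.06,-8.6],[0,0.06,-8.6],[0,0.06,-8.6]],"turn":[[0,0,0],[0,0,0],[0,0,0],[0,0,0],[0,0,0],[0,0,0],[0,0,0],[0,0,0]],"grip":[-0.28,-0.28,-0.28,-0.28,-0.28,-0.8,-0.8,-0.8]}' 20
python3 - <<'E'
import numpy as np
# arc displacements from th=0, station dx -> world, cm
yw=-0.532;r=108.46;p0=0.0923
for th in [.15,.3,.45,.6,.75,.9,1.05,1.2,1.35,1.45]:
    dx=-r*np.cos(p0+th)+108; dz=r*np.sin(p0+th)-10
    print(th,np.round([dx*np.cos(yw)/10,dx*np.sin(yw)/10,dz/10],2))
E
```

```text
clock: 2.82
eef_pos: [472.1, -352.0, 41.9]
eef_rot: [3.139, -0.004, -0.53]
wrist_force: [-6.0, -7.3, 1.9]
finger_gap: 14.1
0.15 [ 0.23 -0.14  1.6 ]
0.3 [ 0.67 -0.39  3.15]
0.45 [ 1.3  -0.77  4.6 ]
0.6 [ 2.11 -1.24  5.92]
0.75 [ 3.08 -1.82  7.09]
0.9 [ 4.2  -2.47  8.08]
1.05 [ 5.42 -3.19  8.87]
1.2 [ 6.74 -3.97  9.43]
1.35 [ 8.11 -4.77  9.76]
1.45 [ 9.04 -5.32  9.84]
```

```bash
python3 -m inch '{"travel":[[0.23,-0.14,1.6],[0.67,-0.39,3.15],[1.3,-0.77,4.6],[2.11,-1.24,5.92],[3.08,-1.82,7.09],[4.2,-2.47,8.08],[5.42,-3.19,8.87],[6.74,-3.97,9.43],[8.11,-4.77,9.76],[8.11,-4.77,9.76]],"turn":[[0,0,0],[0,0,0],[0,0,0],[0,0,0],[0,0,0],[0,0,0],[0,0,0],[0,0,0],[0,0,0],[0,0,0]],"grip":[-0.8,-0.8,-0.8,-0.8,-0.8,-0.8,-0.8,-0.8,-0.8,-0.8]}' 30
```

```text
clock: 4.08
eef_pos: [554.2, -400.4, 141.3]
eef_rot: [3.139, -0.006, -0.53]
wrist_force: [-1.7, -3.6, 6.2]
finger_gap: 13.7
```

```bash
python3 -m inch '{"travel":[[0.5,-0.3,0],[0.5,-0.3,0],[0.5,-0.3,0],[0.5,-0.3,2],[0.5,-0.3,5],[0.5,-0.3,6]],"turn":[[0,0,0],[0,0,0],[0,0,0],[0,0,0],[0,0,0],[0,0,0]],"grip":[-0.8,-0.28,-0.28,-0.28,-0.28,-0.28]}' 20
python3 - <<'E'
from h import *
im,d,c=shot("scene"); crop(im,(60,180,300,350),3.3,"pics/s2c.png")
E
```

```text
clock: 4.82
eef_pos: [559.6, -403.6, 203.2]
eef_rot: [3.138, -0.009, -0.53]
wrist_force: [-0.0, 0.4, -0.8]
finger_gap: 33.9
```

View pics/s2c.png

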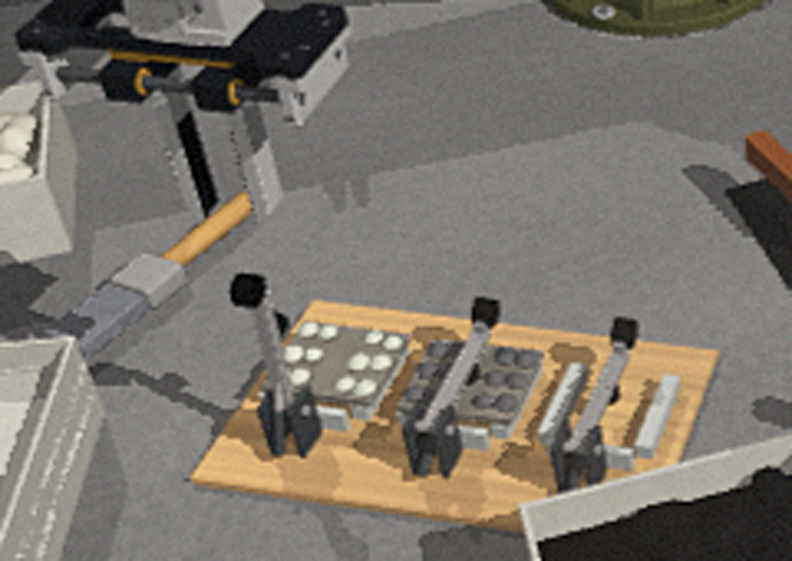

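```bash
python3 -m inch '{"travel":[[-1,3,0],[-2,7,0],[-3,11,0],[-3.44,14.16,-2],[-3.44,14.16,-5],[-3.44,14.16,-8.5],[-3.44,14.16,-12],[-3.44,14.16,-15],[-3.44,14.16,-16.2],[-3.44,14.16,-16.2]],"turn":[[0,0,0],[0,0,0],[0,0,0],[0,0,0],[0,0,0],[0,0,0],[0,0,0],[0,0,0],[0,0,0],[0,0,0]],"grip":[-0.28,-0.28,-0.28,-0.28,-0.28,-0.28,-0.28,-0.28,-0.28,-0.28]}' 20
python3 -m inch '{"travel":[[0,0,0],[0,0,0],[0,0,0]],"turn":[[0,0,0],[0,0,0],[0,0,0]],"grip":[-0.8,-0.8,-0.8]}' 20
```

```text
clock: 6.12
eef_pos: [524.8, -261.8, 40.9]
eef_rot: [3.138, -0.008, -0.53]
wrist_force: [-0.2, -0.4, 0.1]
finger_gap: 34.0
clock: 6.5
eef_pos: [525.2, -261.9, 41.7]
eef_rot: [3.138, -0.009, -0.53]
wrist_force: [0.0, 0.9, 3.3]
finger_gap: 13.9
```

```bash
python3 -m inch '{"travel":[[0.23,-0.14,1.6],[0.67,-0.39,3.15],[1.3,-0.77,4.6],[2.11,-1.24,5.92],[3.08,-1.82,7.09],[4.2,-2.47,8.08],[5.42,-3.19,8.87],[6.74,-3.97,9.43],[8.11,-4.77,9.76],[8.11,-4.77,9.76]],"turn":[[0,0,0],[0,0,0],[0,0,0],[0,0,0],[0,0,0],[0,0,0],[0,0,0],[0,0,0],[0,0,0],[0,0,0]],"grip":[-0.8,-0.8,-0.8,-0.8,-0.8,-0.8,-0.8,-0.8,-0.8,-0.8]}' 30
python3 -m inch '{"travel":[[0.5,-0.3,0],[0.5,-0.3,0],[0.5,-0.3,0],[0.5,-0.3,2],[0.5,-0.3,5],[0.5,-0.3,6]],"turn":[[0,0,0],[0,0,0],[0,0,0],[0,0,0],[0,0,0],[0,0,0]],"grip":[-0.8,-0.28,-0.28,-0.28,-0.28,-0.28]}' 20
```

```text
clock: 7.75
eef_pos: [607.5, -310.1, 141.3]
eef_rot: [3.139, -0.012, -0.529]
wrist_force: [0.9, 1.5, 6.2]
finger_gap: 13.7
clock: 8.5
eef_pos: [612.8, -313.4, 203.2]
eef_rot: [3.139, -0.015, -0.53]
wrist_force: [0.0, -0.0, -0.2]
finger_gap: 34.1
```

```bash
python3 -m inch '{"travel":[[-3,3,0],[-7,7,0],[-11,11,0],[-15,15,0],[-19,19,0],[-21,21,0]],"turn":[[0,0,5],[0,0,12],[0,0,20],[0,0,28],[0,0,36],[0,0,42.6]],"grip":[-0.2,-0.2,-0.2,-0.2,-0.2,-0.2]}' 20
python3 - <<'E'
from h import *
im,d,c=shot("scene"); crop(im,(100,180,400,360),2.6,"pics/s3c.png")
im,d,c=shot("top"); crop(im,(280,130,530,300),3.2,"pics/t3c.png");crop(im,(290,180,355,300),5,"pics/t3s.png")
E
```

```text
clock: 9.25
eef_pos: [400.9, -101.9, 202.7]
eef_rot: [3.139, -0.014, 0.219]
wrist_force: [1.2, -0.1, 0.4]
finger_gap: 37.8
```

View pics/s3c.png

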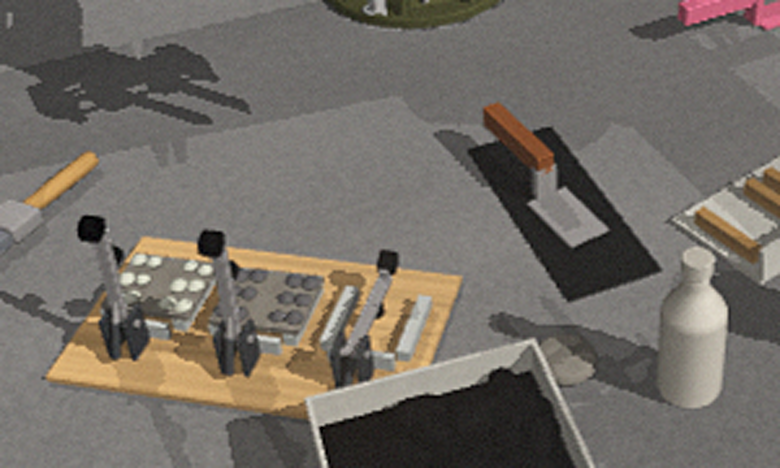

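View pics/t3c.png

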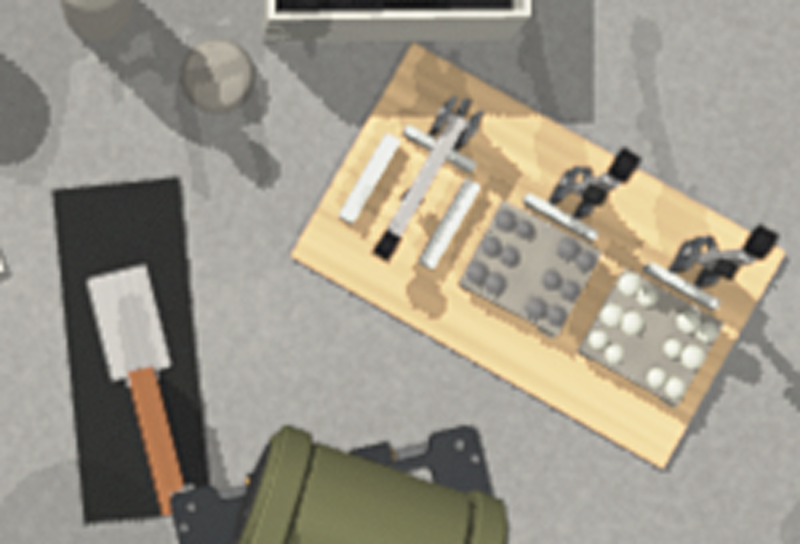

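View pics/t3s.png

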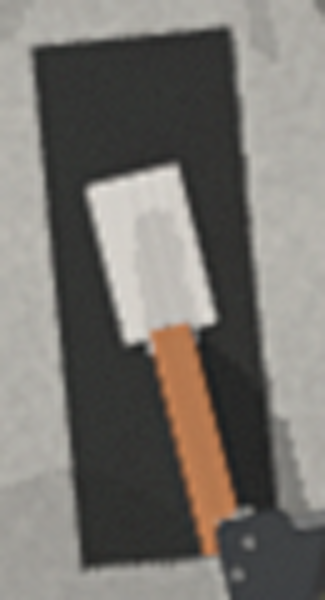

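```bash
cat > f2.py <<'E'
from fit import *
L=[(36,42),(36,-42),(-36,-42),(-36,42)]
print("plate2");fit(L,[(506,202),(602,254),(555,337),(459,285)],26,(280,130),3.2)
print("plate1");fit(L,[(627,268),(722,322),(674,405),(580,350)],26,(280,130),3.2)
print("spat");fit([(40,23),(40,-23),(-40,-23),(-40,23)],[(85,187),(180,162),(217,322),(125,346)],5,(290,180),5)
print("rib3");fit([(36,35),(36,-35),(-36,-35),(-36,35)],[(391,137),(473,186),(431,264),(348,217)],18,(280,130),3.2)
s=manip.read_state(); Rc=R.from_euler("xyz",s["eef_rot"]); 
for y in (.215,): print(np.degrees((R.from_euler("xyz",[np.pi,0,y])*Rc.inv()).as_rotvec()))
E
python3 f2.py
```

```text
plate2
yaw -0.5172198894113007 -29.634516743490707 t [ 564.9050887  -283.70462595] res [[-1.0, -1.2], [0.7, 0.7], [1.1, 1.2], [-0.8, -0.7]]
plate1
yaw -0.5365209808934176 -30.740387825411908 t [ 513.98883688 -372.46034849] res [[-1.0, -1.0], [0.8, 1.3], [0.8, 1.4], [-0.5, -1.7]]
spat
yaw 0.234750119045304 13.450191061489564 t [528.39220009  18.75098173] res [[-0.2, 1.0], [1.1, -1.2], [-0.1, -0.2], [-0.8, 0.3]]
rib3
yaw -0.5222211615575139 -29.921068529665057 t [ 618.5507086  -195.99078432] res [[0.4, 1.9], [-2.8, 1.0], [0.5, -2.3], [1.9, -0.7]]
[-0.0114201   0.87172859 -0.14647507]
```

```bash
python3 -m inch '{"travel":[[2,3,0],[4.5,7,0],[6.68,10.71,-1],[6.68,10.71,-4],[6.68,10.71,-8],[6.68,10.71,-12],[6.68,10.71,-15],[6.68,10.71,-17],[6.68,10.71,-17.8],[6.68,10.71,-17.8]],"turn":[[0,0.87,0],[0,0.87,0],[0,0.87,0],[0,0.87,0],[0,0.87,0],[0,0.87,0],[0,0.87,0],[0,0.87,0],[0,0.87,0],[0,0.87,0]],"grip":[-0.05,-0.05,-0.05,-0.05,-0.05,-0.05,-0.05,-0.05,-0.05,-0.05]}' 20
python3 -m inch '{"travel":[[0,0,0],[0,0,0],[0,0,0],[0,0,0]],"turn":[[0,0,0],[0,0,0],[0,0,0],[0,0,0]],"grip":[-0.8,-0.8,-0.8,-0.8]}' 60
```

```text
clock: 10.6
eef_pos: [468.3, 4.8, 24.8]
eef_rot: [-3.141, 0.001, 0.217]
wrist_force: [-0.1, -0.4, -0.8]
finger_gap: 44.6
clock: 11.1
eef_pos: [468.5, 4.8, 25.2]
eef_rot: [-3.141, -0.0, 0.217]
wrist_force: [-1.8, 0.2, 4.9]
finger_gap: 19.9
```

```bash
python3 -m inch '{"travel":[[0,0,1],[0,0,2.5],[0,0,4.5],[0,0,6.5],[0,0,8.5],[0,0,10],[0,0,11],[0,0,11]],"turn":[[0,0,0],[0,0,0],[0,0,0],[0,0,0],[0,0,0],[0,0,0],[0,0,0],[0,0,0]],"grip":[-0.8,-0.8,-0.8,-0.8,-0.8,-0.8,-0.8,-0.8]}' 60
python3 - <<'E'
from h import *
im,d,c=shot("scene"); crop(im,(220,120,420,300),3.3,"pics/s4c.png"); P=cloud(d,c)
np.save("/tmp/s4.npy",P); print(manip.read_state()["moment"])
im,d,c=shot("top"); P=cloud(d,c); m=(P[...,2]>80)&(P[...,0]>490)&(P[...,0]<640)&(abs(P[...,1]-30)<60)
Q=P[m]; print(len(Q)); A=np.c_[Q[:,:2],np.ones(len(Q))]
# blade plane
k=Q[:,0]>505; s,_,_,_=np.linalg.lstsq(A[k],Q[k,2],rcond=None); print(s,Q[k].min(0),Q[k].max(0), k.sum())
crop(im,(290,160,370,300),4,"pics/t4c.png")
E
```

```text
clock: 12.1
eef_pos: [468.7, 4.8, 135.7]
eef_rot: [3.141, -0.001, 0.217]
wrist_force: [-0.9, 0.5, -2.3]
finger_gap: 19.6
[ 0.00226454  0.11160294 -0.03823054]
903
[-3.23703049e+00  1.73478414e+00  1.85556964e+03] [505.00882193  -6.0528615  107.88396579] [570.30516866  57.20969883 427.24279361] 447
```

View pics/s4c.png

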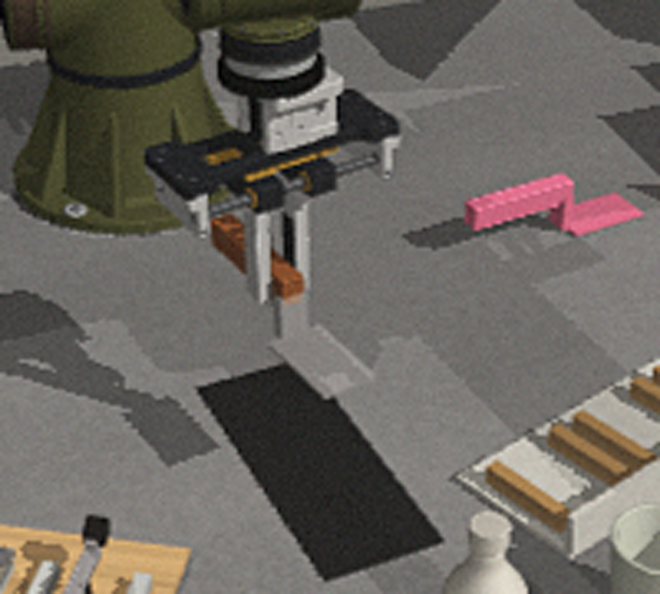

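View pics/t4c.png

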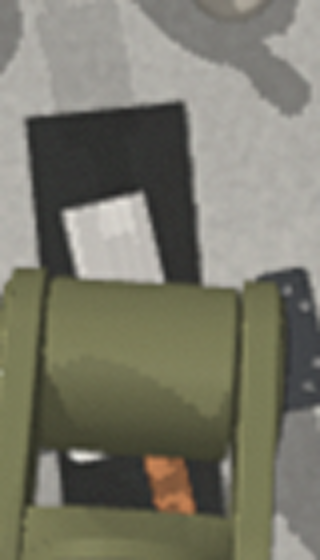

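```bash
cat > blade.py <<'E'
# fit blade top plane relative to the gripped spatula's nominal frame
from h import *
def blade(off=61.3,dz=23,names=("scene","top")):
    s=manip.read_state(); p=s["eef_pos"]; y=s["eef_rot"][2]
    for n in names:
        im,d,c=shot(n); P=cloud(d,c).reshape(-1,3)
        L=(P-p)@np.array([[np.cos(y),-np.sin(y),0],[np.sin(y),np.cos(y),0],[0,0,1]]); L[:,0]-=off; L[:,2]+=dz
        m=(L[:,2]>-8)&(L[:,2]<14)&(abs(L[:,1])<19)&(L[:,0]>-32)&(L[:,0]<36)
        Q=L[m]
        if len(Q)<30: print(n,"few",len(Q)); continue
        a,_,_,_=np.linalg.lstsq(np.c_[Q[:,:2],np.ones(len(Q))],Q[:,2],rcond=None)
        e=L[(L[:,2]>-8)&(L[:,2]<14)&(abs(L[:,1])<32)&(abs(L[:,0])<60)]
        print(n,len(Q),"slope x,y (rad)",a[:2].round(3),"z top at origin",a[2].round(1),"x max",np.percentile(e[:,0],99).round(1),"y rng",np.percentile(e[:,1],[1,99]).round(1))
if __name__=="__main__": blade()
E
python3 blade.py
```

```text
scene 251 slope x,y (rad) [-0.006  0.009] z top at origin 4.3 x max 40.9 y rng [-22.2  24.7]
top 308 slope x,y (rad) [-0.012  0.002] z top at origin 1.4 x max 38.9 y rng [-23.   21.9]
```

```bash
python3 -m inch '{"travel":[[-1,-2,0],[-2.5,-6,0],[-4,-10.5,0],[-5.5,-15,0],[-7,-19.5,0],[-8.5,-24,0],[-9.6,-27.5,0],[-10.2,-29.4,-1],[-10.2,-29.4,-3],[-10.2,-29.4,-4]],"turn":[[0,0,-3],[0,0,-8],[0,0,-14],[0,0,-20],[0,0,-26],[0,0,-32],[0,0,-38],[0,0,-42.8],[0,0,-42.8],[0,0,-42.8]],"grip":[-0.8,-0.8,-0.8,-0.8,-0.8,-0.8,-0.8,-0.8,-0.8,-0.8]}' 60
python3 blade.py
python3 - <<'E'
from h import *
im,d,c=shot("top"); crop(im,(360,135,560,315),4,"pics/t5c.png")
E
```

```text
clock: 13.55
eef_pos: [365.7, -288.9, 93.3]
eef_rot: [-3.141, 0.003, -0.531]
wrist_force: [0.5, -0.4, -1.8]
finger_gap: 19.7
scene 250 slope x,y (rad) [-0.001  0.005] z top at origin 4.2 x max 40.3 y rng [-20.5  25.5]
top 363 slope x,y (rad) [0.005 0.006] z top at origin 0.5 x max 39.3 y rng [-21.8  22.8]
```

View pics/t5c.png

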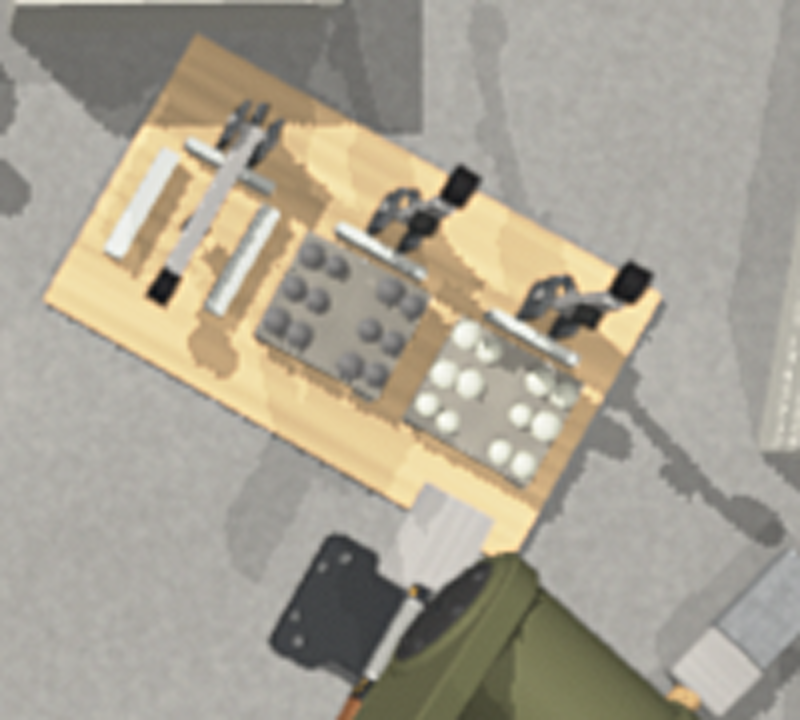

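```bash
python3 -m inch '{"travel":[[0.08,0,-1.5],[0.08,0,-3],[0.08,0,-4.5],[0.08,0,-5.6],[0.08,0,-5.96],[0.08,0,-5.96],[0.08,0,-5.96]],"turn":[[0,0,0],[0,0,0],[0,0,0],[0,0,0],[0,0,0],[0,0,0],[0,0,0]],"grip":[-0.8,-0.8,-0.8,-0.8,-0.8,-0.8,-0.8]}' 60
python3 blade.py
```

```text
clock: 14.58
eef_pos: [367.2, -289.1, 35.2]
eef_rot: [-3.141, 0.001, -0.53]
wrist_force: [-0.1, 0.4, -1.8]
finger_gap: 19.6
scene 223 slope x,y (rad) [-0.028  0.001] z top at origin 4.0 x max 50.2 y rng [-30.9  25.1]
top 323 slope x,y (rad) [-0.002 -0.023] z top at origin 1.6 x max 58.6 y rng [-30.9  30.1]
```

```bash
python3 -m inch '{"travel":[[0.9,-0.53,-0.15],[2,-1.17,-0.15],[3,-1.75,-0.15],[4,-2.34,-0.15],[4,-2.34,-0.15]],"turn":[[0,0,0],[0,0,0],[0,0,0],[0,0,0],[0,0,0]],"grip":[-0.8,-0.8,-0.8,-0.8,-0.8]}' 60
python3 -m inch '{"travel":[[1,-0.58,0],[2,-1.17,0],[3,-1.75,0],[4,-2.34,0],[4.5,-2.62,0],[4.95,-2.9,0],[4.95,-2.9,0],[4.95,-2.9,0]],"turn":[[0,0,0],[0,0,0],[0,0,0],[0,0,0],[0,0,0],[0,0,0],[0,0,0],[0,0,0]],"grip":[-0.8,-0.8,-0.8,-0.8,-0.8,-0.8,-0.8,-0.8]}' 60
python3 - <<'E'
from h import *
im,d,c=shot("top"); crop(im,(360,135,560,315),4,"pics/t6c.png")
im,d,c=shot("scene"); crop(im,(60,180,300,350),3.3,"pics/s6c.png")
E
```

```text
clock: 15.3
eef_pos: [407.8, -312.8, 33.5]
eef_rot: [-3.141, 0.001, -0.53]
wrist_force: [-0.4, -0.4, -1.1]
finger_gap: 19.8
clock: 16.3
eef_pos: [457.1, -341.7, 33.5]
eef_rot: [-3.141, 0.001, -0.53]
wrist_force: [-0.1, 0.2, -1.7]
finger_gap: 19.7
```

View pics/t6c.png

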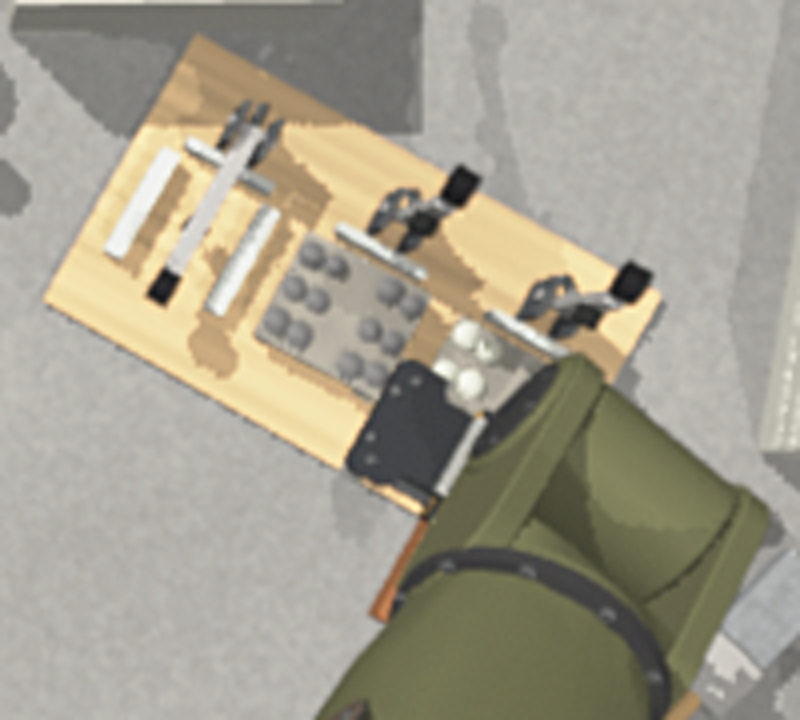

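View pics/s6c.png

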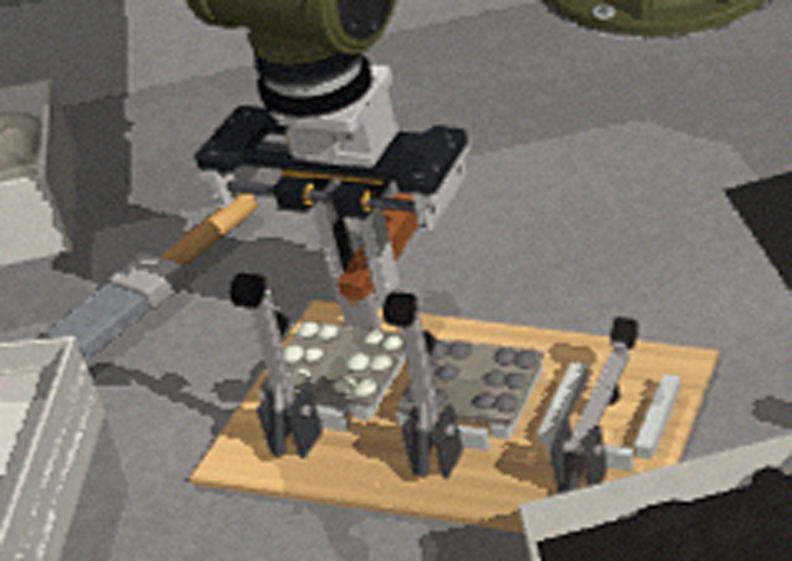

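```bash
python3 -m inch '{"travel":[[0,0,0.2],[0,0,0.4],[0,0,0.5],[0,0,0.6],[0,0,0.8],[0,0,1.1],[0,0,1.6],[0,0,2.2],[0,0,2.4],[0,0,2.4]],"turn":[[0,0,0],[0,0,0],[0,0,0],[0,0,0],[0,0,0],[0,0,0],[0,0,0],[0,0,0],[0,0,0],[0,0,0]],"grip":[-0.8,-0.8,-0.8,-0.8,-0.8,-0.8,-0.8,-0.8,-0.8,-0.8]}' 60
python3 - <<'E'
from h import *
im,d,c=shot("scene"); crop(im,(60,180,300,350),3.3,"pics/s7c.png"); print(manip.read_state()["moment"])
E
```

```text
clock: 17.65
eef_pos: [457.2, -341.7, 57.7]
eef_rot: [-3.141, 0.001, -0.53]
wrist_force: [0.1, 0.7, -3.8]
finger_gap: 19.5
[0.11665662 0.17890505 0.02375812]
```

View pics/s7c.png

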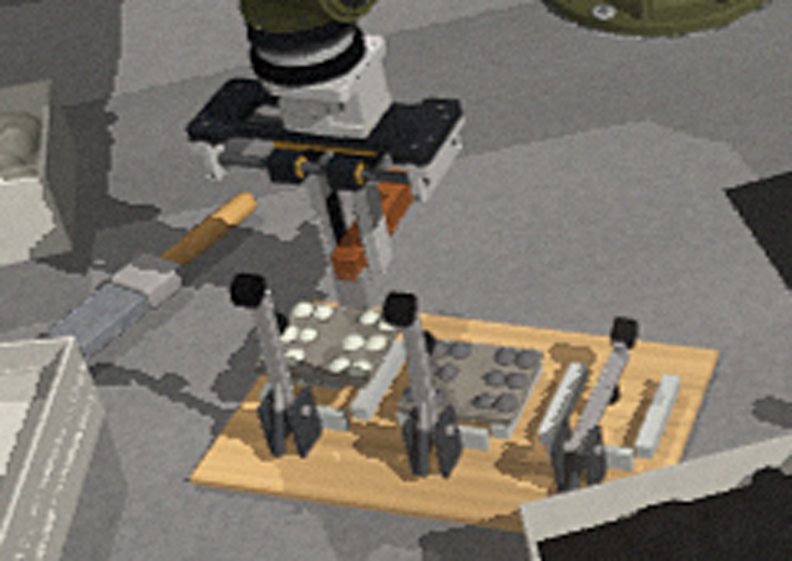

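```bash
python3 -m inch '{"travel":[[-0.3,0.18,0.3],[-1,0.6,1],[-2,1.2,2],[-3.2,1.9,3.2],[-4.5,2.6,4.4],[-5.8,3.4,5.6],[-7.1,4.2,6.8],[-8.2,4.8,7.6],[-8.8,5.2,8],[-9,5.3,8]],"turn":[[0,0,0],[0,0,0],[0,0,0],[0,0,0],[0,0,0],[0,0,0],[0,0,0],[0,0,0],[0,0,0],[0,0,0]],"grip":[-0.8,-0.8,-0.8,-0.8,-0.8,-0.8,-0.8,-0.8,-0.8,-0.8]}' 60
cat > plate.py <<'E'
# plate pose in spatula frame from depth (top of plate z=11 over blade underside)
from h import *
def plate(off=61.3,dz=23):
    s=manip.read_state(); p=s["eef_pos"]; y=s["eef_rot"][2]
    for n in ("scene","top"):
        im,d,c=shot(n); P=cloud(d,c).reshape(-1,3)
        L=(P-p)@np.array([[np.cos(y),-np.sin(y),0],[np.sin(y),np.cos(y),0],[0,0,1]]); L[:,0]-=off; L[:,2]+=dz
        e=L[(L[:,2]>5)&(L[:,2]<22)&(abs(L[:,1])<70)&(L[:,0]>-37)&(L[:,0]<70)]
        if len(e)<50: print(n,"few"); continue
        f=e[(abs(e[:,1])<15)&(e[:,0]>-20)&(e[:,0]<30)]
        a=np.linalg.lstsq(np.c_[f[:,:2],np.ones(len(f))],f[:,2],rcond=None)[0]
        print(n,len(e),"slope",a.round(3),"xmax",np.percentile(e[:,0],99).round(1),"y",np.percentile(e[:,1],[1,99]).round(1), cv2.minAreaRect(e[:,:2].astype(np.float32)))
        k=crop(im,(0,0,640,480),1.2,f"pics/pl_{n}_{s['clock']:.2f}.png"); print(f"pics/pl_{n}_{s['clock']:.2f}.png")
if __name__=="__main__": plate()
E
python3 plate.py
```

```text
clock: 18.95
eef_pos: [366.9, -288.6, 137.7]
eef_rot: [-3.141, 0.001, -0.53]
wrist_force: [-0.5, -0.5, -3.9]
finger_gap: 19.4
scene 703 slope [-2.0000e-03 -7.3000e-02  1.2928e+01] xmax 40.5 y [-37.7  44.9] ((2.594043731689453, 2.1533279418945312), (87.14105224609375, 78.7764892578125), 89.80624389648438)
pics/pl_scene_18.95.png
top 765 slope [6.000e-03 7.000e-03 9.784e+00] xmax 38.5 y [-36.8  41.8] ((9.096158981323242, 0.7573699951171875), (84.16667175292969, 60.455848693847656), 89.66377258300781)
pics/pl_top_18.95.png
```

Run:
```python
from h import *
im,d,c=shot("top"); crop(im,(380,180,560,315),4.4,"pics/t8c.png")
im,d,c=shot("scene"); crop(im,(80,150,260,300),4.2,"pics/s8c.png")
```

```text
(no output)
```

View pics/t8c.png

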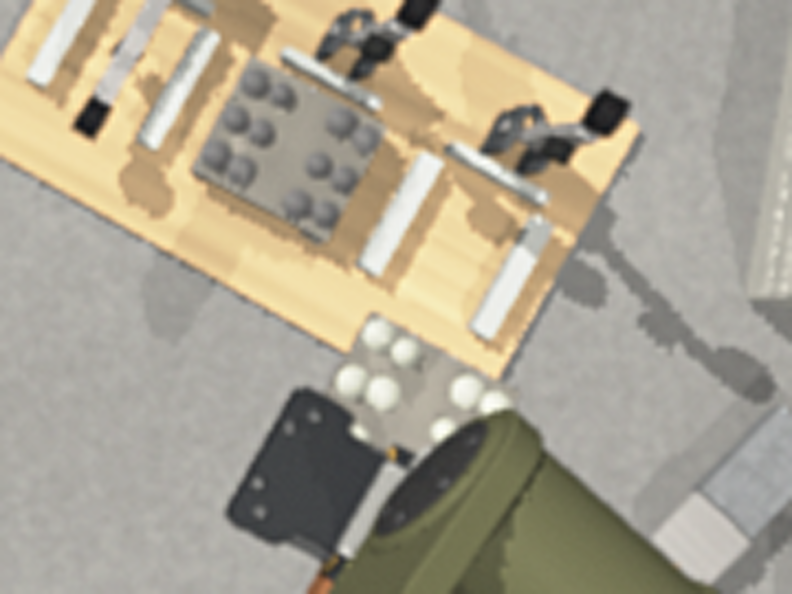

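View pics/s8c.png

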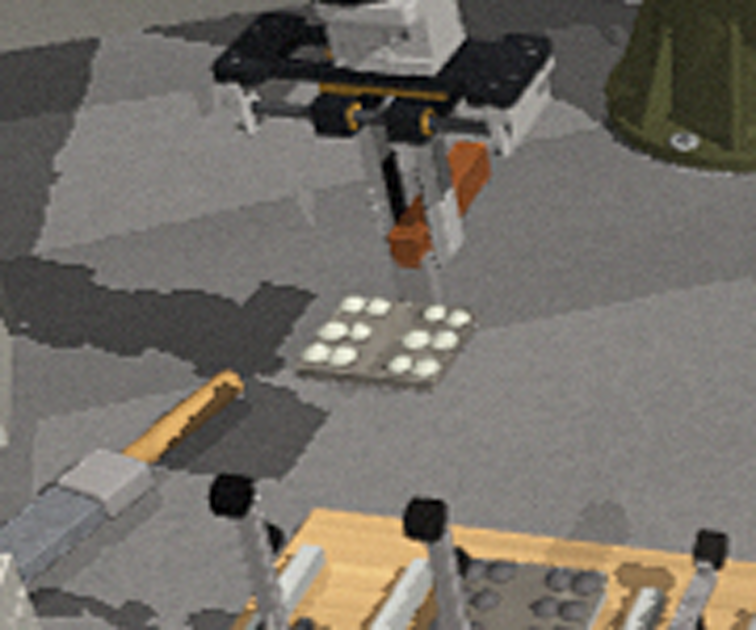

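```bash
cat > loc.py <<'E'
from h import *
def loc(cam,off,s,pts,h=11,o=61.3):
    st=manip.read_state(); p=st["eef_pos"]; y=st["eef_rot"][2]; c=manip.calibration(cam)
    for u,v in pts:
        w=pix2z(off[0]+u/s-.5,off[1]+v/s-.5,p[2]-23+h,c)-p; print(cam,(u,v),np.round([w[0]*np.cos(y)+w[1]*np.sin(y)-o,-w[0]*np.sin(y)+w[1]*np.cos(y)],1))
E
python3 - <<'E'
from loc import *
loc("top",(380,180),4.4,[(375,315),(518,383)])
loc("scene",(80,150),4.2,[(437,381),(301,369),(344,298),(474,318)])
E
```

```text
top (375, 315) [37.  41.9]
top (518, 383) [ 42.8 -36.2]
scene (437, 381) [34.7 45.2]
scene (301, 369) [ 37.6 -36.2]
scene (344, 298) [-33.  -42.7]
scene (474, 318) [-27.1  42.2]
```

```bash
R='{"travel":[[0.1,0.6,0],[0.4,2.1,0],[0.8,4.4,0],[1.2,6.9,0],[1.7,9.5,0],[2.1,12,0],[2.6,14.5,0],[3,17,0],[3.4,19.4,0],[3.7,21,0]],"turn":[[0,0,0.5],[0,0,1.7],[0,0,3.5],[0,0,5.6],[0,0,7.6],[0,0,9.6],[0,0,11.7],[0,0,13.7],[0,0,15.5],[0,0,16.9]],"grip":[-0.8,-0.8,-0.8,-0.8,-0.8,-0.8,-0.8,-0.8,-0.8,-0.8]}' ; echo skip
```

```text
skip
```

```bash
python3 -m inch '{"travel":[[0.1,0.6,0],[0.4,2.1,0],[0.8,4.4,0],[1.2,6.9,0],[1.7,9.5,0],[2.1,12,0],[2.6,14.5,0],[3,17,0],[3.4,19.4,0],[3.7,21,0]],"turn":[[0,0,0.5],[0,0,1.7],[0,0,3.5],[0,0,5.6],[0,0,7.6],[0,0,9.6],[0,0,11.7],[0,0,13.7],[0,0,15.5],[0,0,16.9]],"grip":[-0.8,-0.8,-0.8,-0.8,-0.8,-0.8,-0.8,-0.8,-0.8,-0.8]}' 60; python3 plate.py
```

```text
clock: 20.4
eef_pos: [404.0, -76.9, 137.2]
eef_rot: [-3.141, 0.002, -0.232]
wrist_force: [-0.6, -0.4, -3.2]
finger_gap: 19.8
scene 654 slope [ 0.014 -0.063 12.833] xmax 41.2 y [-39.7  43.2] ((3.211162567138672, 1.9895820617675781), (83.93603515625, 80.37144470214844), 89.96372985839844)
pics/pl_scene_20.40.png
top 996 slope [ 0.022 -0.055  9.654] xmax 38.1 y [-38.9  43.4] ((7.847629547119141, 2.316631317138672), (62.10499954223633, 83.885498046875), 0.818930983543396)
pics/pl_top_20.40.png
```

```bash
python3 -m inch '{"travel":[[0.1,0.6,0],[0.4,2.1,0],[0.8,4.4,0],[1.2,6.9,0],[1.7,9.5,0],[2.1,12,0],[2.6,14.5,0],[3,17,0],[3.4,19.4,0],[3.7,21,0]],"turn":[[0,0,0.5],[0,0,1.7],[0,0,3.5],[0,0,5.6],[0,0,7.6],[0,0,9.6],[0,0,11.7],[0,0,13.7],[0,0,15.5],[0,0,16.9]],"grip":[-0.8,-0.8,-0.8,-0.8,-0.8,-0.8,-0.8,-0.8,-0.8,-0.8]}' 60
python3 -m inch '{"travel":[[0.1,0.6,0],[0.4,2.1,0],[0.8,4.4,0],[1.2,6.9,0],[1.7,9.5,0],[2.1,12,0],[2.6,14.5,0],[3,17,0],[3.4,19.2,0],[3.7,20.8,0]],"turn":[[0,0,0.5],[0,0,1.7],[0,0,3.5],[0,0,5.6],[0,0,7.6],[0,0,9.6],[0,0,11.7],[0,0,13.7],[0,0,15.5],[0,0,16.9]],"grip":[-0.8,-0.8,-0.8,-0.8,-0.8,-0.8,-0.8,-0.8,-0.8,-0.8]}' 60; python3 plate.py
python3 - <<'E'
from h import *
im,d,c=shot("top"); crop(im,(130,150,330,300),4,"pics/t9c.png")
im,d,c=shot("scene"); crop(im,(330,130,500,300),3.5,"pics/s9c.png")
E
```

```text
clock: 21.75
eef_pos: [441.1, 134.4, 137.1]
eef_rot: [-3.141, 0.002, 0.066]
wrist_force: [0.2, -0.2, -2.7]
finger_gap: 19.7
clock: 23.0
eef_pos: [478.1, 343.4, 136.8]
eef_rot: [-3.141, 0.002, 0.362]
wrist_force: [0.6, -0.2, -2.8]
finger_gap: 19.4
scene 574 slope [ 6.0000e-03 -2.4000e-02  1.2801e+01] xmax 40.6 y [-42.   43.5] ((2.535694122314453, 1.55657958984375), (79.03496551513672, 89.7278060913086), 0.8302702307701111)
pics/pl_scene_23.00.png
top 562 slope [ 3.000e-03 -5.900e-02  9.637e+00] xmax 38.6 y [-38.6  24.2] ((2.8703536987304688, -4.393375396728516), (72.17964172363281, 70.7166748046875), 1.112025499343872)
pics/pl_top_23.00.png
```

View pics/t9c.png

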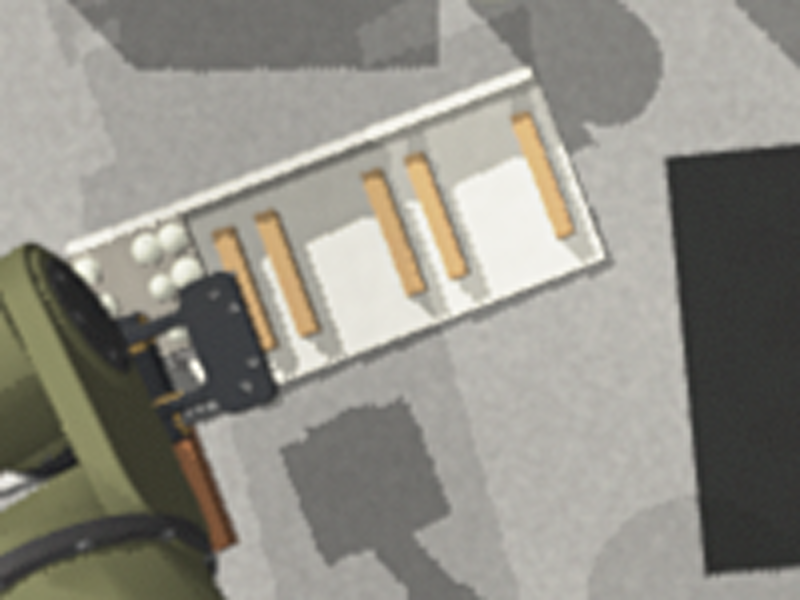

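View pics/s9c.png

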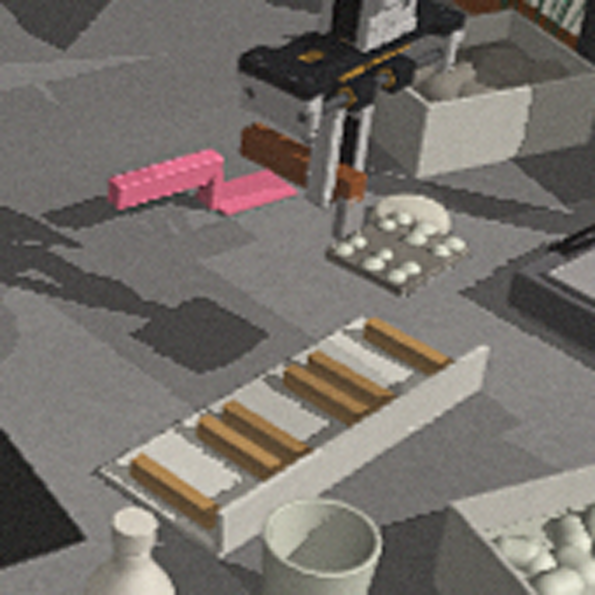

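Run:
```python
from h import *
t=np.array([572.1,274.25]);y=.357;M=np.array([[np.cos(y),-np.sin(y)],[np.sin(y),np.cos(y)]])
for n,box,s in (("top",(130,150,330,300),4),("scene",(330,130,500,300),3.5)):
    im,d,c=shot(n); pts=[np.r_[M@[x,yy+w]+t,22] for yy in(133,63,35,-35,-63,-133) for x in(40,-40) for w in (6,-6)]
    crop(im,box,s,f"pics/rk_{n}.png",proj(pts,c))
```

```text
(no output)
```

View pics/rk_top.png

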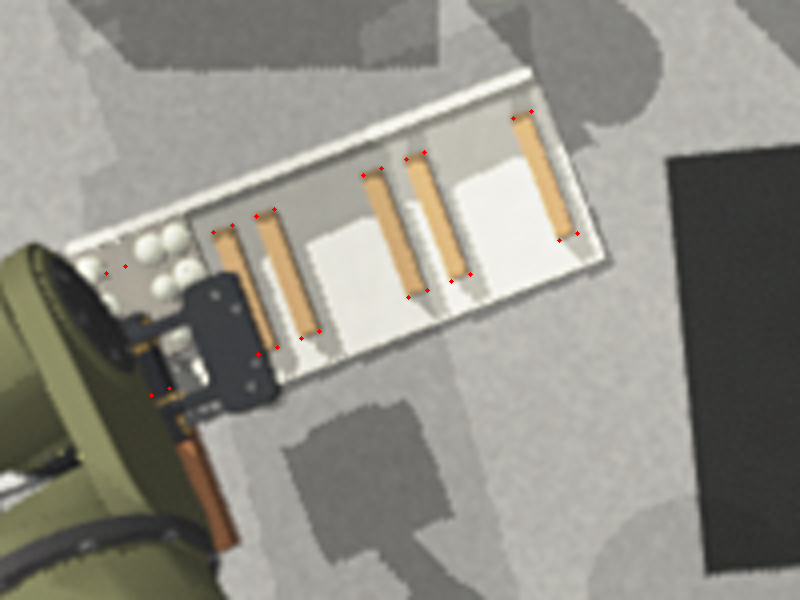

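View pics/rk_scene.png

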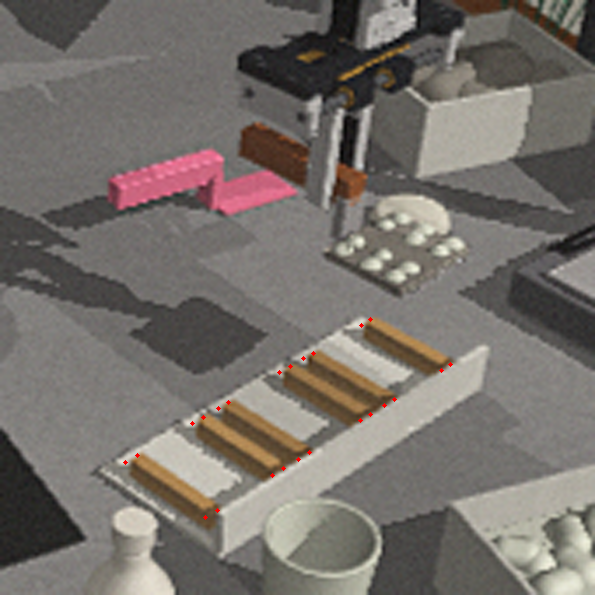

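```bash
python3 -m inch '{"travel":[[0,-0.1,-0.4],[0,-0.1,-1.2],[0,-0.1,-2.4],[0,-0.1,-3.7],[0,-0.1,-5],[0,-0.1,-6.3],[0,-0.1,-7.5],[0,-0.1,-8.3],[0,-0.1,-8.6],[0,-0.1,-8.6]],"turn":[[0,0,0],[0,0,0],[0,0,0],[0,0,0],[0,0,0],[0,0,0],[0,0,0],[0,0,0],[0,0,0],[0,0,0]],"grip":[-0.8,-0.8,-0.8,-0.8,-0.8,-0.8,-0.8,-0.8,-0.8,-0.8]}' 60
python3 - <<'E'
from h import *
im,d,c=shot("top"); crop(im,(130,150,330,300),4,"pics/t10c.png")
im,d,c=shot("scene"); crop(im,(330,130,500,300),3.5,"pics/s10c.png")
E
```

```text
clock: 24.55
eef_pos: [478.1, 340.8, 51.2]
eef_rot: [-3.141, 0.002, 0.36]
wrist_force: [-0.5, -0.5, -2.7]
finger_gap: 19.4
```

View pics/t10c.png

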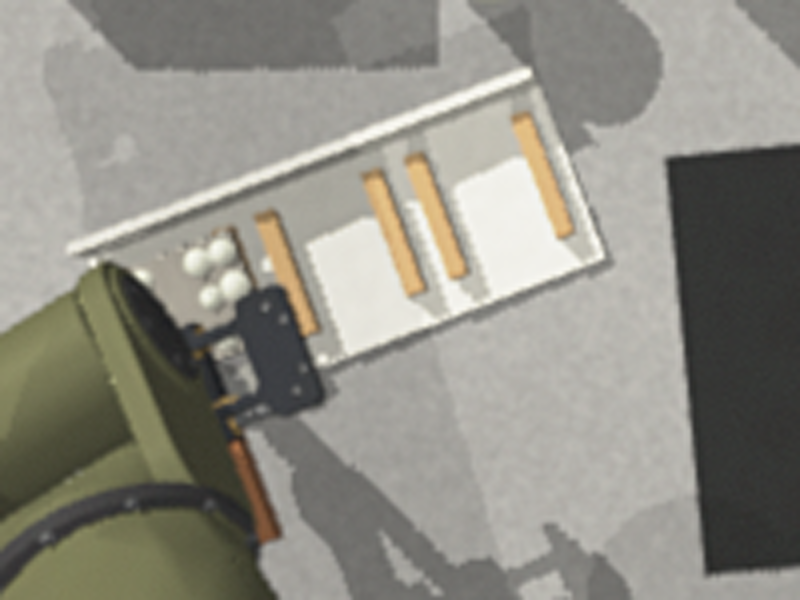

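View pics/s10c.png

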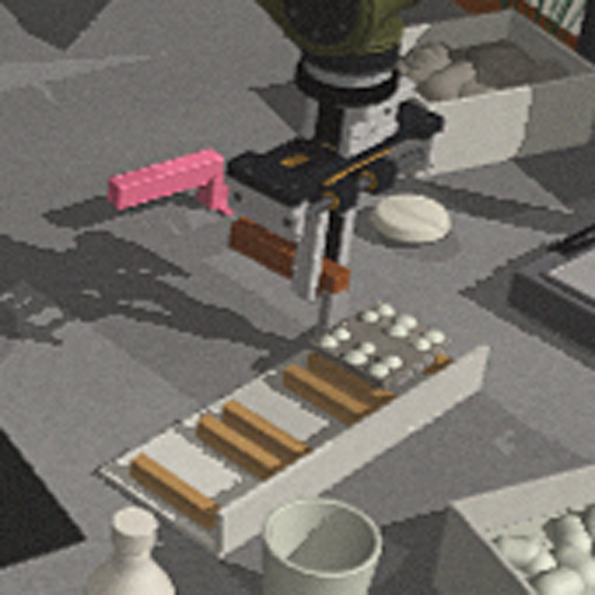

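```bash
python3 -m inch '{"travel":[[0,0.1,-0.2],[0,0.2,-0.4],[0,0.2,-0.6],[0,0.2,-0.75],[0,0.2,-0.9],[0,0.2,-1.05],[0,0.2,-1.25],[0,0.2,-1.5],[0,0.2,-1.55],[0,0.2,-1.55]],"turn":[[0,0,0],[0,0,0],[0,0,0],[0,0,0],[0,0,0],[0,0,0],[0,0,0],[0,0,0],[0,0,0],[0,0,0]],"grip":[-0.8,-0.8,-0.8,-0.8,-0.8,-0.8,-0.8,-0.8,-0.8,-0.8]}' 60
python3 - <<'E'
from h import *
print(manip.read_state()["moment"])
im,d,c=shot("scene"); crop(im,(330,130,500,300),3.5,"pics/s11c.png")
E
```

```text
clock: 25.9
eef_pos: [478.2, 342.9, 36.0]
eef_rot: [-3.141, 0.002, 0.36]
wrist_force: [-0.4, 0.4, -2.6]
finger_gap: 19.4
[-0.02120027  0.10385718 -0.01983814]
```

View pics/s11c.png

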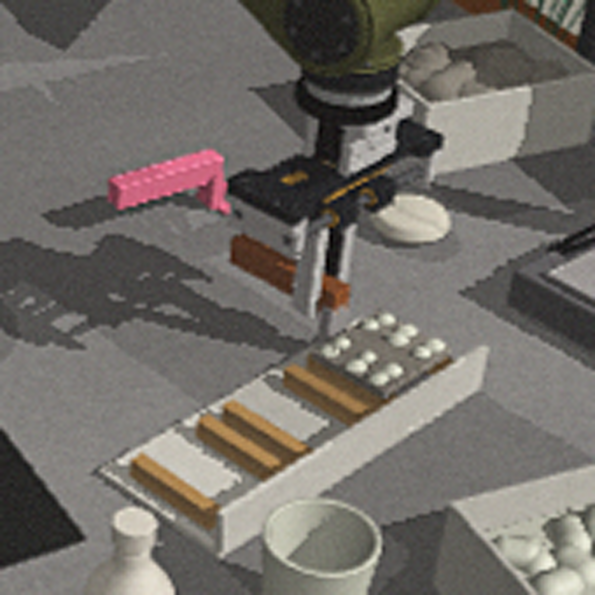

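```bash
python3 -m inch '{"travel":[[-0.5,-0.19,0],[-1.5,-0.56,0],[-3,-1.12,0],[-4.5,-1.68,0],[-6,-2.24,0],[-7.3,-2.73,0],[-8.1,-3.03,0],[-8.43,-3.15,0],[-8.43,-3.15,0],[-8.43,-3.15,1]],"turn":[[0,0,0],[0,0,0],[0,0,0],[0,0,0],[0,0,0],[0,0,0],[0,0,0],[0,0,0],[0,0,0],[0,0,0]],"grip":[-0.8,-0.8,-0.8,-0.8,-0.8,-0.8,-0.8,-0.8,-0.8,-0.8]}' 60
python3 -m inch '{"travel":[[0,0,2],[0,0,5],[0,0,8],[0,0,9],[0,-3,9],[0,-7,9],[0,-11,9],[0,-15,9],[0,-17,9]],"turn":[[0,0,0],[0,0,0],[0,0,0],[0,0,0],[0,0,0],[0,0,-4],[0,0,-8],[0,0,-12],[0,0,-16]],"grip":[-0.8,-0.8,-0.8,-0.8,-0.8,-0.8,-0.8,-0.8,-0.8]}' 60
python3 - <<'E'
from h import *
im,d,c=shot("scene"); crop(im,(330,130,500,300),3.5,"pics/s12c.png")
im,d,c=shot("top"); crop(im,(130,150,330,300),4,"pics/t12c.png")
E
python3 blade.py
```

```text
clock: 27.2
eef_pos: [393.9, 311.2, 45.9]
eef_rot: [-3.141, 0.003, 0.359]
wrist_force: [-0.3, 0.3, -1.7]
finger_gap: 19.5
clock: 28.32
eef_pos: [393.7, 139.7, 135.5]
eef_rot: [-3.141, 0.003, 0.077]
wrist_force: [-0.3, -0.5, -2.2]
finger_gap: 19.5
scene 200 slope x,y (rad) [-0.003 -0.004] z top at origin 4.4 x max 41.5 y rng [-21.8  24.9]
top 393 slope x,y (rad) [0.001 0.008] z top at origin 1.4 x max 38.9 y rng [-22.5  23.1]
```

View pics/s12c.png

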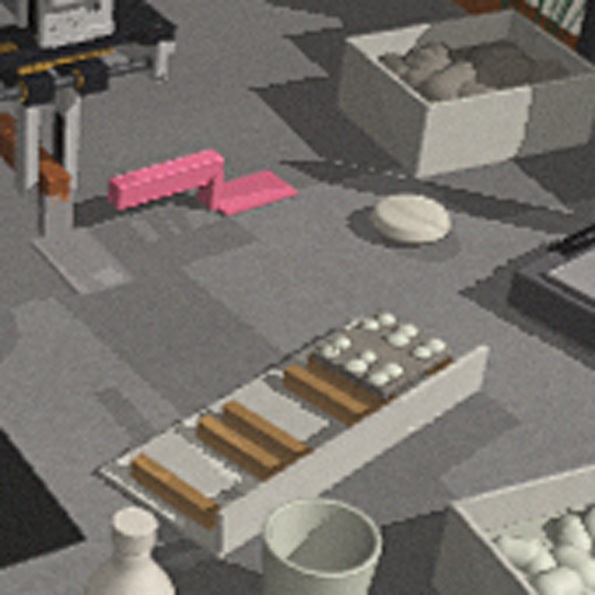

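View pics/t12c.png

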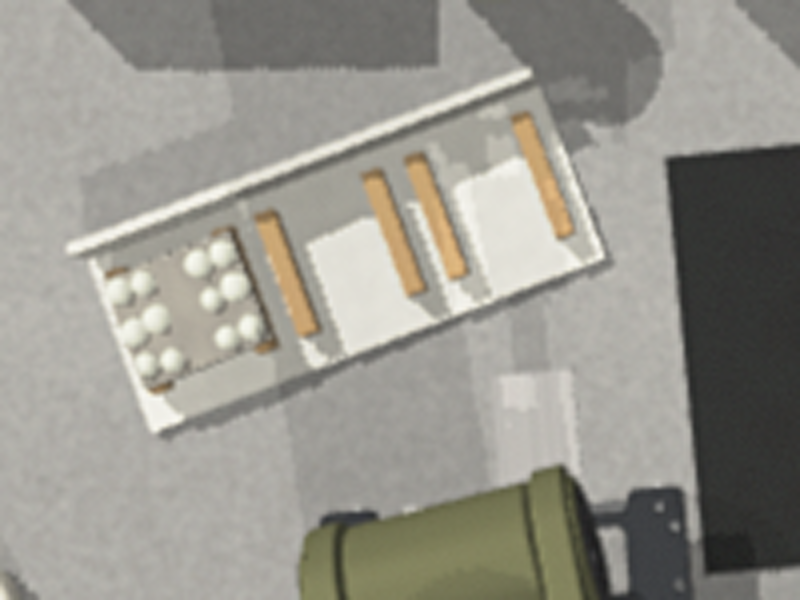

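```bash
python3 -m inch '{"travel":[[0.2,-2,0],[0.5,-6,0],[0.8,-10.5,0],[1.1,-15,0],[1.4,-19.5,0],[1.8,-24,0],[2.1,-28.5,0],[2.4,-32,0],[2.54,-33.84,-1],[2.54,-33.84,-3]],"turn":[[0,0,-3],[0,0,-7],[0,0,-11.5],[0,0,-16],[0,0,-20],[0,0,-24],[0,0,-28],[0,0,-32],[0,0,-34.8],[0,0,-34.8]],"grip":[-0.8,-0.8,-0.8,-0.8,-0.8,-0.8,-0.8,-0.8,-0.8,-0.8]}' 60
```

```text
clock: 29.78
eef_pos: [419.9, -197.2, 104.9]
eef_rot: [-3.141, 0.002, -0.527]
wrist_force: [0.5, -0.2, -1.2]
finger_gap: 19.7
```

```bash
python3 -m inch '{"travel":[[-0.1,-0.15,-1.5],[-0.1,-0.15,-3],[-0.1,-0.15,-5],[-0.1,-0.15,-6.5],[-0.1,-0.15,-7.2],[-0.1,-0.15,-7.2],[-0.1,-0.15,-7.2]],"turn":[[0,0,-0.2],[0,0,-0.2],[0,0,-0.2],[0,0,-0.2],[0,0,-0.2],[0,0,-0.2],[0,0,-0.2]],"grip":[-0.8,-0.8,-0.8,-0.8,-0.8,-0.8,-0.8]}' 60
python3 - <<'E'
from h import *
im,d,c=shot("top"); crop(im,(360,135,560,315),4,"pics/t13c.png")
E
```

```text
clock: 30.65
eef_pos: [419.3, -198.9, 33.5]
eef_rot: [-3.141, 0.001, -0.53]
wrist_force: [-0.6, 0.2, -1.4]
finger_gap: 19.7
```

View pics/t13c.png

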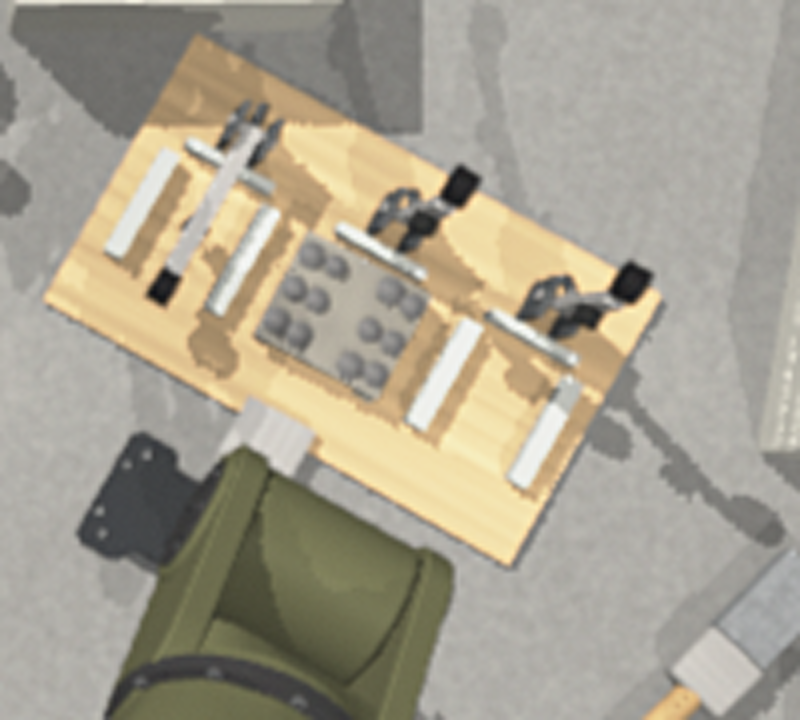

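```bash
python3 -m inch '{"travel":[[0.9,-0.6,0],[2,-1.25,0],[3,-1.83,0],[3.95,-2.42,0],[3.95,-2.42,0]],"turn":[[0,0,0],[0,0,0],[0,0,0],[0,0,0],[0,0,0]],"grip":[-0.8,-0.8,-0.8,-0.8,-0.8]}' 60
python3 -m inch '{"travel":[[1,-0.58,0],[2,-1.17,0],[3,-1.75,0],[4,-2.34,0],[4.5,-2.62,0],[4.98,-2.92,0],[4.98,-2.92,0],[4.98,-2.92,0]],"turn":[[0,0,0],[0,0,0],[0,0,0],[0,0,0],[0,0,0],[0,0,0],[0,0,0],[0,0,0]],"grip":[-0.8,-0.8,-0.8,-0.8,-0.8,-0.8,-0.8,-0.8]}' 60
python3 -m inch '{"travel":[[0,0,0.2],[0,0,0.4],[0,0,0.5],[0,0,0.6],[0,0,0.8],[0,0,1.1],[0,0,1.6],[0,0,2.2],[0,0,2.4],[0,0,2.4]],"turn":[[0,0,0],[0,0,0],[0,0,0],[0,0,0],[0,0,0],[0,0,0],[0,0,0],[0,0,0],[0,0,0],[0,0,0]],"grip":[-0.8,-0.8,-0.8,-0.8,-0.8,-0.8,-0.8,-0.8,-0.8,-0.8]}' 60
python3 - <<'E'
from h import *
print(manip.read_state()["moment"])
im,d,c=shot("scene"); crop(im,(60,180,300,350),3.3,"pics/s14c.png")
E
```

```text
clock: 31.32
eef_pos: [459.2, -223.4, 33.3]
eef_rot: [-3.141, 0.001, -0.531]
wrist_force: [0.4, -0.5, -1.7]
finger_gap: 19.1
clock: 32.33
eef_pos: [508.9, -252.5, 33.3]
eef_rot: [-3.141, 0.001, -0.531]
wrist_force: [-0.4, 0.8, -1.8]
finger_gap: 19.5
clock: 33.58
eef_pos: [508.9, -252.6, 57.5]
eef_rot: [-3.141, 0.001, -0.53]
wrist_force: [-0.1, 0.3, -4.7]
finger_gap: 19.6
[ 0.17390245  0.14311544 -0.05719366]
```

View pics/s14c.png

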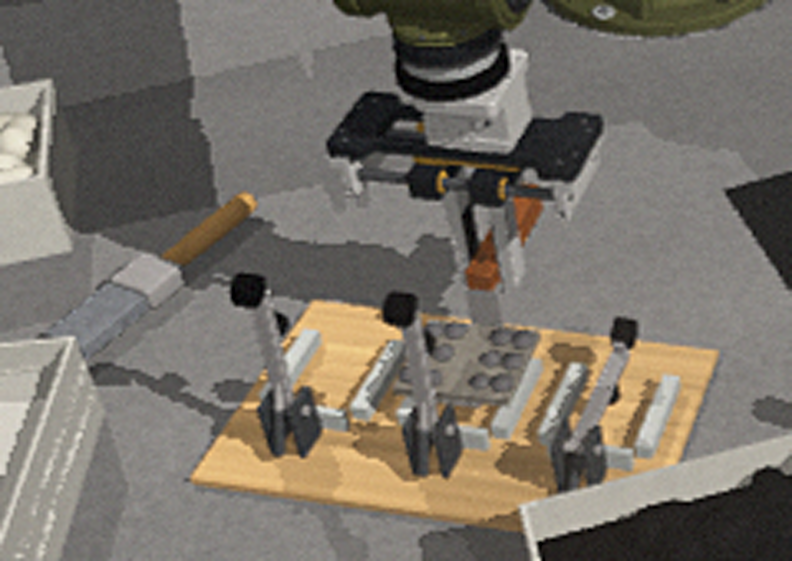

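Lifted. Back out and up.

```bash
python3 -m inch '{"travel":[[-0.3,0.18,0.3],[-1,0.6,1],[-2,1.2,2],[-3.2,1.9,3.2],[-4.5,2.6,4.4],[-5.8,3.4,5.6],[-7.1,4.2,6.8],[-8.2,4.8,7.6],[-8.8,5.2,8],[-9,5.3,8]],"turn":[[0,0,0],[0,0,0],[0,0,0],[0,0,0],[0,0,0],[0,0,0],[0,0,0],[0,0,0],[0,0,0],[0,0,0]],"grip":[-0.8,-0.8,-0.8,-0.8,-0.8,-0.8,-0.8,-0.8,-0.8,-0.8]}' 60
python3 plate.py
python3 - <<'E'
from h import *
im,d,c=shot("top"); crop(im,(350,160,530,295),4.4,"pics/t15c.png")
im,d,c=shot("scene"); crop(im,(120,150,300,300),4.2,"pics/s15c.png")
E
```

```text
clock: 34.88
eef_pos: [418.6, -199.4, 137.5]
eef_rot: [-3.141, 0.001, -0.531]
wrist_force: [-0.0, 0.1, -3.3]
finger_gap: 19.5
scene 726 slope [ 5.0000e-03 -8.2000e-02  1.2768e+01] xmax 41.1 y [-37.4  45.6] ((2.7225189208984375, 3.4976959228515625), (79.13502502441406, 85.77952575683594), 0.8516466617584229)
pics/pl_scene_34.88.png
top 627 slope [ 0.128 -0.02   6.695] xmax 39.9 y [-39.5  42.6] ((10.264854431152344, 1.1277885437011719), (59.290863037109375, 84.6405029296875), 2.8184726238250732)
pics/pl_top_34.88.png
```

View pics/t15c.png

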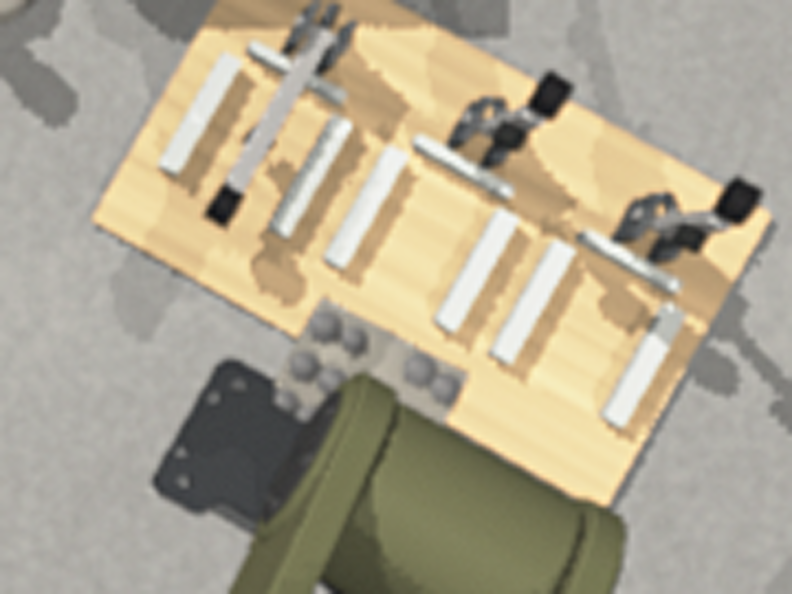

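View pics/s15c.png

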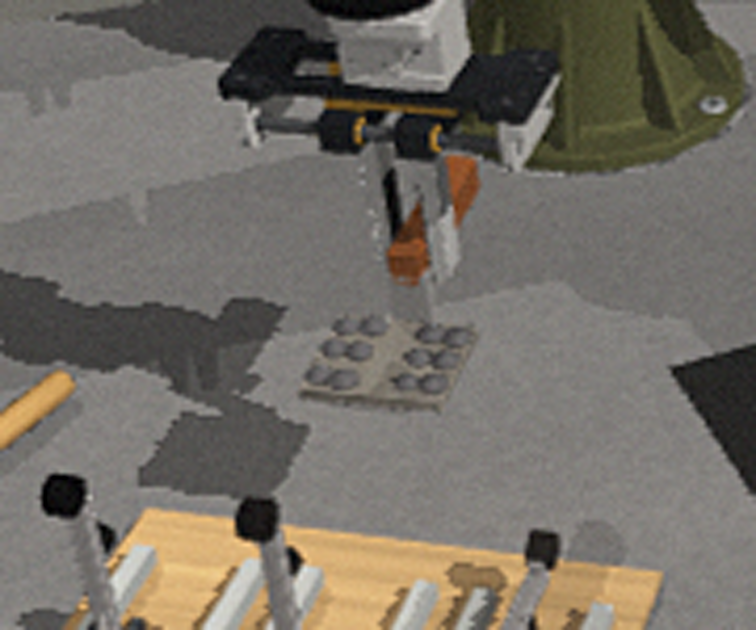

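```bash
python3 -m inch '{"travel":[[0.2,0.5,0],[0.6,1.8,0],[1.3,3.7,0],[2.1,5.9,0],[2.9,8.1,0],[3.7,10.3,0],[4.5,12.5,0],[5.2,14.6,0],[5.9,16.6,0],[6.4,17.9,0]],"turn":[[0,0,0.8],[0,0,2.5],[0,0,5.3],[0,0,8.4],[0,0,11.5],[0,0,14.6],[0,0,17.7],[0,0,20.7],[0,0,23.5],[0,0,25.4]],"grip":[-0.8,-0.8,-0.8,-0.8,-0.8,-0.8,-0.8,-0.8,-0.8,-0.8]}' 60
python3 -m inch '{"travel":[[0.2,0.5,0],[0.6,1.8,0],[1.3,3.7,0],[2.1,5.9,0],[2.9,8.1,0],[3.7,10.3,0],[4.5,12.5,0],[5.2,14.6,0],[5.9,16.6,0],[6.4,17.9,0]],"turn":[[0,0,0.8],[0,0,2.5],[0,0,5.3],[0,0,8.4],[0,0,11.5],[0,0,14.6],[0,0,17.7],[0,0,20.7],[0,0,23.5],[0,0,25.4]],"grip":[-0.8,-0.8,-0.8,-0.8,-0.8,-0.8,-0.8,-0.8,-0.8,-0.8]}' 60
python3 plate.py
```

```text
clock: 36.33
eef_pos: [483.1, -19.1, 136.8]
eef_rot: [-3.141, 0.002, -0.084]
wrist_force: [-0.3, 0.9, -3.4]
finger_gap: 19.7
clock: 37.58
eef_pos: [547.4, 161.1, 136.7]
eef_rot: [-3.141, 0.002, 0.362]
wrist_force: [0.5, 0.2, -3.4]
finger_gap: 19.4
scene 712 slope [ 8.0000e-03 -1.2000e-02  1.2675e+01] xmax 41.8 y [-41.4  43.4] ((2.8504180908203125, 0.6669960021972656), (79.23246002197266, 90.1402587890625), 2.7145352363586426)
pics/pl_scene_37.58.png
top 86 slope [0. 0. 0.] xmax 40.7 y [-38.4  31.2] ((33.716495513916016, -0.8069915771484375), (12.963783264160156, 75.70049285888672), 1.6644518375396729)
pics/pl_top_37.58.png
```

```bash
python3 -m inch '{"travel":[[-0.1,-0.1,-0.4],[-0.1,-0.1,-1.2],[-0.1,-0.1,-2.4],[-0.1,-0.1,-3.7],[-0.1,-0.1,-5],[-0.1,-0.1,-6.3],[-0.1,-0.1,-7.5],[-0.1,-0.1,-8.3],[-0.1,-0.1,-8.6],[-0.1,-0.1,-8.6]],"turn":[[0,0,-0.2],[0,0,-0.2],[0,0,-0.2],[0,0,-0.2],[0,0,-0.2],[0,0,-0.2],[0,0,-0.2],[0,0,-0.2],[0,0,-0.2],[0,0,-0.2]],"grip":[-0.8,-0.8,-0.8,-0.8,-0.8,-0.8,-0.8,-0.8,-0.8,-0.8]}' 60
python3 - <<'E'
from h import *
im,d,c=shot("top"); crop(im,(130,150,330,300),4,"pics/t16c.png")
im,d,c=shot("scene"); crop(im,(330,130,500,300),3.5,"pics/s16c.png")
E
```

```text
clock: 38.92
eef_pos: [546.4, 160.1, 50.7]
eef_rot: [-3.141, 0.002, 0.358]
wrist_force: [-0.4, -0.1, -5.2]
finger_gap: 19.5
```

View pics/t16c.png

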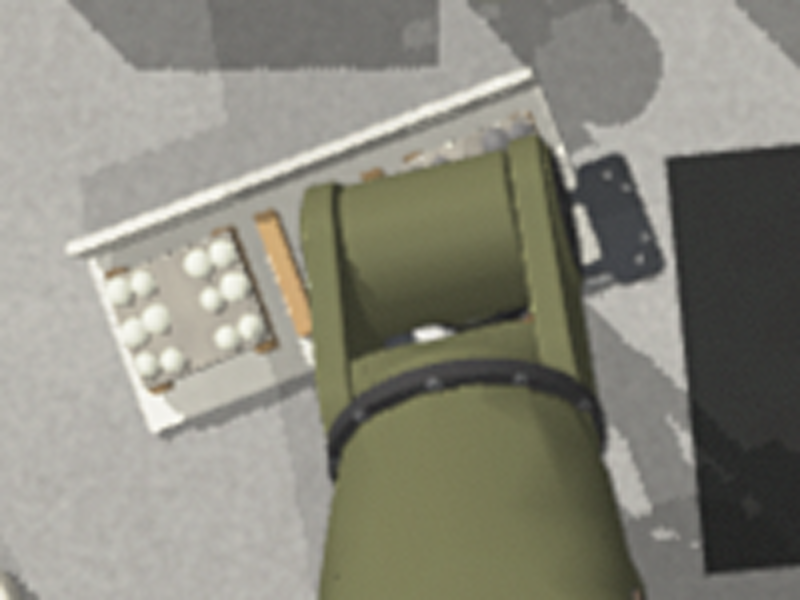

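View pics/s16c.png

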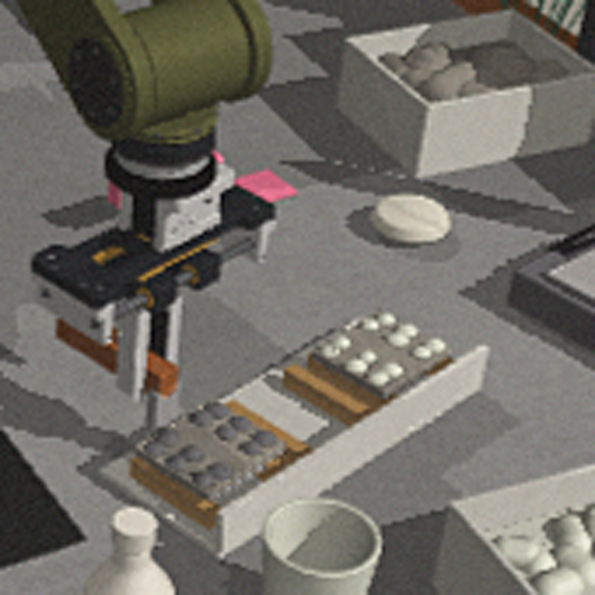

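Well aligned; lower onto the ribs.

```bash
python3 -m inch '{"travel":[[0,0,-0.2],[0,0,-0.4],[0,0,-0.6],[0,0,-0.75],[0,0,-0.9],[0,0,-1.05],[0,0,-1.25],[0,0,-1.5],[0,0,-1.5],[0,0,-1.5]],"turn":[[0,0,0],[0,0,0],[0,0,0],[0,0,0],[0,0,0],[0,0,0],[0,0,0],[0,0,0],[0,0,0],[0,0,0]],"grip":[-0.8,-0.8,-0.8,-0.8,-0.8,-0.8,-0.8,-0.8,-0.8,-0.8]}' 60
python3 - <<'E'
from h import *
print(manip.read_state()["moment"])
im,d,c=shot("scene"); crop(im,(330,130,500,300),3.5,"pics/s17c.png")
E
```

```text
clock: 40.28
eef_pos: [546.6, 160.1, 36.1]
eef_rot: [-3.141, 0.001, 0.358]
wrist_force: [-0.6, 0.8, -1.1]
finger_gap: 19.6
[-0.00274335  0.08682369  0.00164392]
```

View pics/s17c.png

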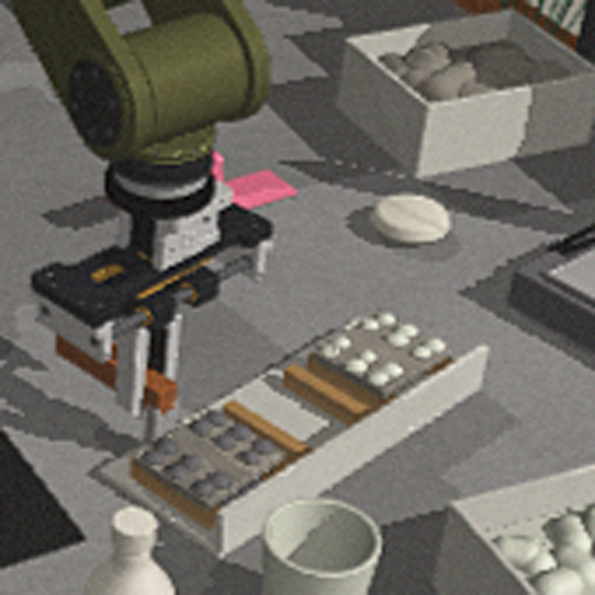

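```bash
python3 -m inch '{"travel":[[-0.5,-0.19,0],[-1.5,-0.56,0],[-3,-1.12,0],[-4.5,-1.68,0],[-6,-2.24,0],[-7.5,-2.8,0],[-8.8,-3.28,0],[-9.6,-3.58,0],[-9.84,-3.66,0],[-9.84,-3.66,1]],"turn":[[0,0,0],[0,0,0],[0,0,0],[0,0,0],[0,0,0],[0,0,0],[0,0,0],[0,0,0],[0,0,0],[0,0,0]],"grip":[-0.8,-0.8,-0.8,-0.8,-0.8,-0.8,-0.8,-0.8,-0.8,-0.8]}' 60
python3 -m inch '{"travel":[[0,0,1],[0,0,3],[0,-3,4],[0,-6,4],[0,-9,4],[0,-11,4],[0,-11.3,4]],"turn":[[0,0,0],[0,0,-2],[0,0,-5],[0,0,-9],[0,0,-12],[0,0,-15.4],[0,0,-15.4]],"grip":[-0.8,-0.8,-0.8,-0.8,-0.8,-0.8,-0.8]}' 60
python3 - <<'E'
from h import *
im,d,c=shot("top"); crop(im,(130,150,360,300),3.4,"pics/t18c.png")
im,d,c=shot("scene"); crop(im,(220,130,500,300),2.8,"pics/s18c.png")
E
```

```text
clock: 41.58
eef_pos: [448.0, 123.4, 46.2]
eef_rot: [-3.14, 0.002, 0.358]
wrist_force: [1.0, -0.8, -1.7]
finger_gap: 19.4
clock: 42.45
eef_pos: [448.3, 9.7, 86.8]
eef_rot: [-3.141, 0.002, 0.088]
wrist_force: [0.1, 0.4, -2.1]
finger_gap: 19.4
```

View pics/t18c.png

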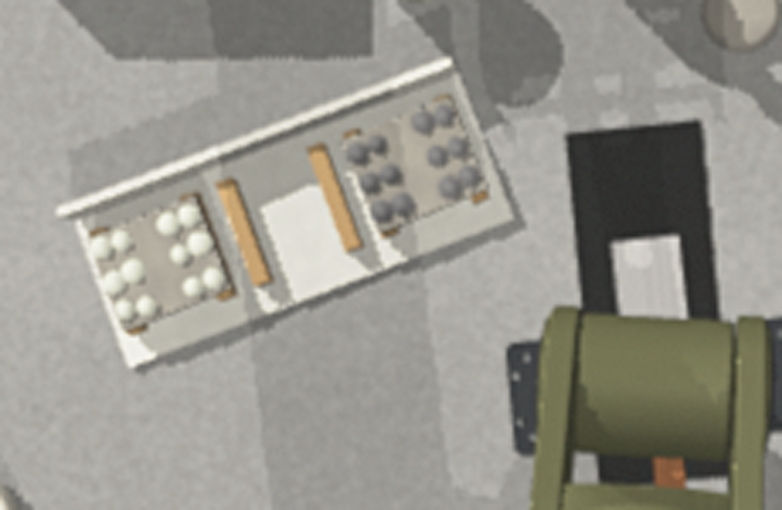

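View pics/s18c.png

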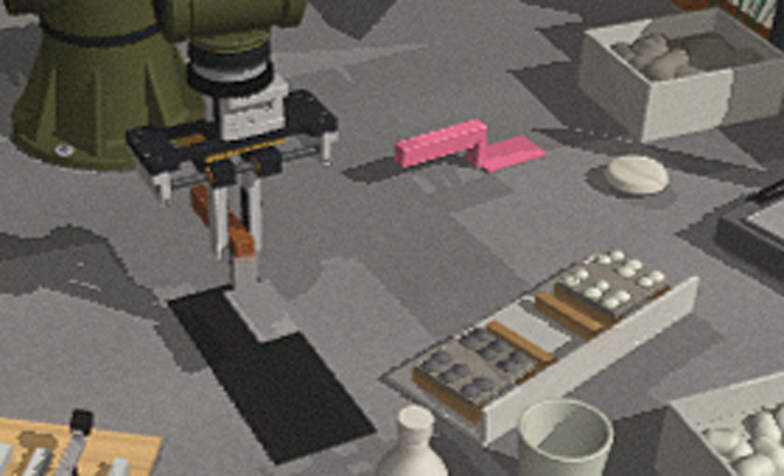

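```bash
python3 -m inch '{"travel":[[0,0.1,-1],[0,0.1,-2.5],[0,0.1,-4],[0,0.1,-5.2],[0,0.1,-5.7],[0,0.1,-5.95],[0,0.1,-6.15],[0,0.1,-6.2],[0,0.1,-6.2]],"turn":[[0,0,0],[0,0,0],[0,0,0],[0,0,0],[0,0,0],[0,0,0],[0,0,0],[0,0,0],[0,0,0]],"grip":[-0.8,-0.8,-0.8,-0.8,-0.8,-0.8,-0.8,-0.8,-0.8]}' 60
```

```text
clock: 43.68
eef_pos: [448.5, 11.6, 25.2]
eef_rot: [-3.141, 0.001, 0.09]
wrist_force: [-3.3, 0.8, 5.1]
finger_gap: 19.3
```

```bash
python3 -m inch '{"travel":[[0,0,0],[0,0,0],[0,0,0],[0,0,0],[0,0,2],[0,0,5],[0,0,9],[0,0,13],[0,0,16]],"turn":[[0,0,0],[0,0,0],[0,0,0],[0,0,0],[0,0,0],[0,0,0],[0,0,0],[0,0,0],[0,0,0]],"grip":[-0.5,-0.3,-0.1,0,0,0,0,0,0]}' 20
```

```text
clock: 44.8
eef_pos: [448.6, 11.6, 186.9]
eef_rot: [-3.141, -0.0, 0.09]
wrist_force: [-0.5, -0.3, -0.0]
finger_gap: 47.2
```

```bash
python3 -m inch '{"travel":[[1.5,-2.5,1],[4,-7,2],[6.5,-12,2.5],[9,-17,2.5],[11.5,-22,2.5],[14,-27,2.5],[16.3,-31,2.5],[17.5,-33,2.5],[17.5,-33,2.5]],"turn":[[0,0,-4],[0,0,-9],[0,0,-14],[0,0,-19],[0,0,-24],[0,0,-29],[0,0,-33],[0,0,-35.5],[0,0,-35.5]],"grip":[-0.1,-0.2,-0.2,-0.2,-0.2,-0.2,-0.2,-0.2,-0.2]}' 20
python3 - <<'E'
from h import *
im,d,c=shot("scene"); crop(im,(60,130,360,350),2.6,"pics/s19c.png")
im,d,c=shot("top"); crop(im,(290,130,530,310),3.3,"pics/t19c.png"); 
ct=c; c=manip.calibration("scene")
k2=np.array([623.4,-318.7,148.4]);k1=np.array([570.7,-408.6,148.4])
print(proj([k2,k1],c),proj([k2,k1],ct))
P=cloud(d,ct)
E
```

```text
clock: 45.92
eef_pos: [623.5, -319.4, 210.6]
eef_rot: [-3.141, 0.001, -0.531]
wrist_force: [0.2, 0.9, 0.1]
finger_gap: 37.9
[[181.11454551 274.01923453]
 [135.43221562 268.34752385]] [[473.96432174 181.50714105]
 [516.3479659  205.36118258]]
```

View pics/s19c.png

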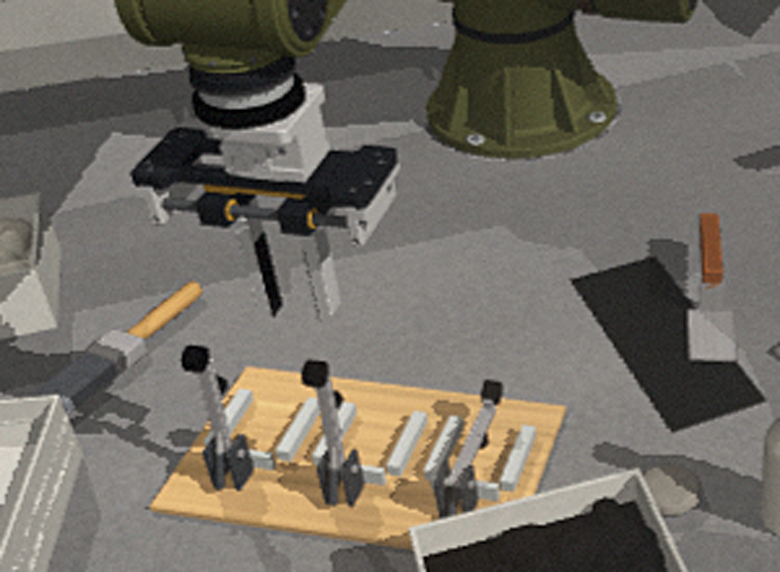

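View pics/t19c.png

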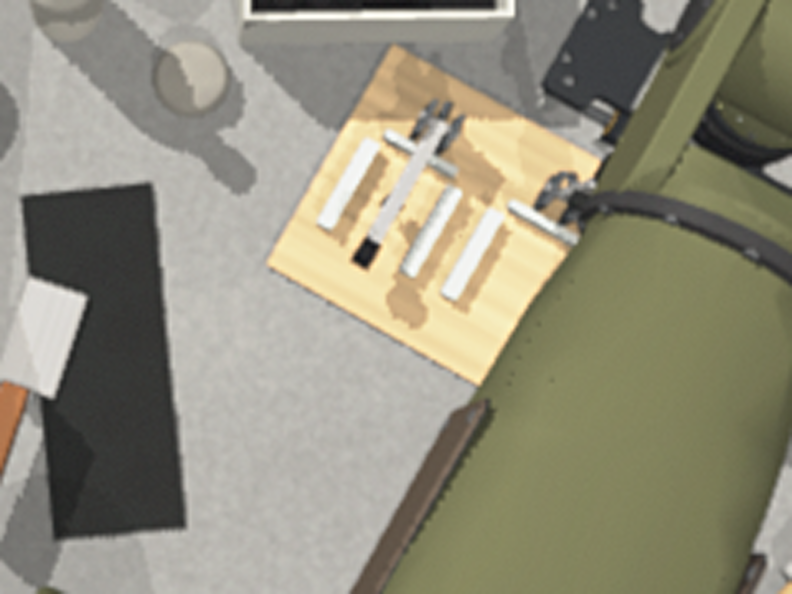

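```bash
python3 -m inch '{"travel":[[0,0.05,-2],[0,0.05,-4.5],[0,0.05,-6.5],[0,0.05,-7.3],[0,0.05,-7.3],[0,0.05,-7.3],[0,0.05,-7.3],[0,0.05,-7.3]],"turn":[[0,0,0],[0,0,0],[0,0,0],[0,0,0],[0,0,0],[0,0,0],[0,0,0],[0,0,0]],"grip":[-0.25,-0.25,-0.25,-0.25,-0.25,-0.8,-0.8,-0.8]}' 20
python3 - <<'E'
import numpy as np
yw=-0.53;r=108.46;p0=0.0923
for th in [1.35,1.2,1.05,.9,.75,.6,.45,.3,.15,.03]:
    dx=-r*np.cos(p0+th)+r*np.cos(p0+1.5); dz=r*np.sin(p0+th)-r*np.sin(p0+1.5)
    print(th,np.round([dx*np.cos(yw)/10,dx*np.sin(yw)/10,dz/10],2))
E
```

```text
clock: 47.02
eef_pos: [622.8, -318.7, 139.4]
eef_rot: [3.14, -0.001, -0.529]
wrist_force: [-4.3, -6.3, 2.0]
finger_gap: 13.7
1.35 [-1.4   0.82 -0.09]
1.2 [-2.77  1.63 -0.42]
1.05 [-4.09  2.4  -0.98]
0.9 [-5.32  3.12 -1.76]
0.75 [-6.43  3.77 -2.75]
0.6 [-7.4   4.34 -3.92]
0.45 [-8.22  4.81 -5.25]
0.3 [-8.85  5.18 -6.7 ]
0.15 [-9.29  5.44 -8.24]
0.03 [-9.49  5.56 -9.52]
```

```bash
python3 -m inch '{"travel":[[-1.4,0.82,-0.09],[-2.77,1.63,-0.42],[-4.09,2.4,-0.98],[-5.32,3.12,-1.76],[-6.43,3.77,-2.75],[-7.4,4.34,-3.92],[-8.22,4.81,-5.25],[-8.85,5.18,-6.7],[-9.29,5.44,-8.24],[-9.45,5.53,-9.3]],"turn":[[0,0,0],[0,0,0],[0,0,0],[0,0,0],[0,0,0],[0,0,0],[0,0,0],[0,0,0],[0,0,0],[0,0,0]],"grip":[-0.8,-0.8,-0.8,-0.8,-0.8,-0.8,-0.8,-0.8,-0.8,-0.8]}' 30
python3 -m inch '{"travel":[[0,0,0],[0,0,0],[0,0,0],[0,0,2],[0,0,6],[0,0,11],[0,0,16]],"turn":[[0,0,0],[0,0,0],[0,0,0],[0,0,0],[0,0,0],[0,0,0],[0,0,0]],"grip":[-0.25,-0.25,-0.25,-0.25,-0.25,-0.25,-0.25]}' 20
```

```text
clock: 48.28
eef_pos: [527.6, -263.2, 45.6]
eef_rot: [3.14, 0.001, -0.529]
wrist_force: [-5.0, 0.2, 1.4]
finger_gap: 13.7
clock: 49.15
eef_pos: [527.5, -263.1, 207.6]
eef_rot: [3.14, 0.0, -0.529]
wrist_force: [-0.3, -0.8, -0.4]
finger_gap: 35.1
```

```bash
python3 -m inch '{"travel":[[0.8,-2.5,0],[1.8,-6.5,0],[3,-10.5,0],[4.1,-13.8,0],[4.3,-14.6,-1],[4.3,-14.6,-3],[4.3,-14.6,-5.5],[4.3,-14.6,-6.9],[4.3,-14.6,-6.9],[4.3,-14.6,-6.9]],"turn":[[0,0,0],[0,0,0],[0,0,0],[0,0,0],[0,0,0],[0,0,0],[0,0,0],[0,0,0],[0,0,0],[0,0,0]],"grip":[-0.25,-0.25,-0.25,-0.25,-0.25,-0.25,-0.25,-0.25,-0.25,-0.25]}' 20
python3 -m inch '{"travel":[[0,0,0],[0,0,0],[0,0,0]],"turn":[[0,0,0],[0,0,0],[0,0,0]],"grip":[-0.8,-0.8,-0.8]}' 20
```

```text
clock: 50.4
eef_pos: [570.9, -409.2, 139.8]
eef_rot: [3.14, -0.001, -0.529]
wrist_force: [-0.7, -0.5, 0.2]
finger_gap: 35.4
clock: 50.78
eef_pos: [570.6, -410.0, 140.4]
eef_rot: [3.139, -0.002, -0.53]
wrist_force: [-1.5, -2.9, 2.6]
finger_gap: 13.6
```

```bash
python3 -m inch '{"travel":[[-1.4,0.82,-0.09],[-2.77,1.63,-0.42],[-4.09,2.4,-0.98],[-5.32,3.12,-1.76],[-6.43,3.77,-2.75],[-7.4,4.34,-3.92],[-8.22,4.81,-5.25],[-8.85,5.18,-6.7],[-9.29,5.44,-8.24],[-9.45,5.53,-9.3]],"turn":[[0,0,0],[0,0,0],[0,0,0],[0,0,0],[0,0,0],[0,0,0],[0,0,0],[0,0,0],[0,0,0],[0,0,0]],"grip":[-0.8,-0.8,-0.8,-0.8,-0.8,-0.8,-0.8,-0.8,-0.8,-0.8]}' 30
python3 -m inch '{"travel":[[0,0,0],[0,0,0],[0,0,0],[0,0,2],[0,0,6],[0,0,11],[0,0,16]],"turn":[[0,0,0],[0,0,0],[0,0,0],[0,0,0],[0,0,0],[0,0,0],[0,0,0]],"grip":[-0.25,-0.25,-0.25,-0.25,-0.25,-0.25,-0.25]}' 20
python3 -m inch '{"travel":[[-2,2,0],[-6,6,0],[-10,10,0],[-13,13,0]],"turn":[[0,0,0],[0,0,5],[0,0,10],[0,0,15]],"grip":[-0.1,-0.1,-0.1,-0.1]}' 20
python3 - <<'E'
from h import *
im,d,c=shot("scene"); crop(im,(60,130,360,350),2.6,"pics/s20c.png")
im,d,c=shot("top"); crop(im,(250,130,530,310),2.8,"pics/t20c.png"); crop(im,(250,180,370,310),4.5,"pics/t20s.png")
E
```

```text
clock: 52.02
eef_pos: [475.5, -354.4, 46.3]
eef_rot: [3.139, -0.001, -0.53]
wrist_force: [-5.0, 1.6, 1.2]
finger_gap: 13.3
clock: 52.9
eef_pos: [475.5, -354.3, 208.4]
eef_rot: [3.139, -0.001, -0.53]
wrist_force: [0.6, 0.1, 0.2]
finger_gap: 35.2
clock: 53.4
eef_pos: [344.2, -223.0, 208.7]
eef_rot: [3.138, -0.002, -0.265]
wrist_force: [0.3, 1.0, 0.9]
finger_gap: 42.4
```

View pics/s20c.png

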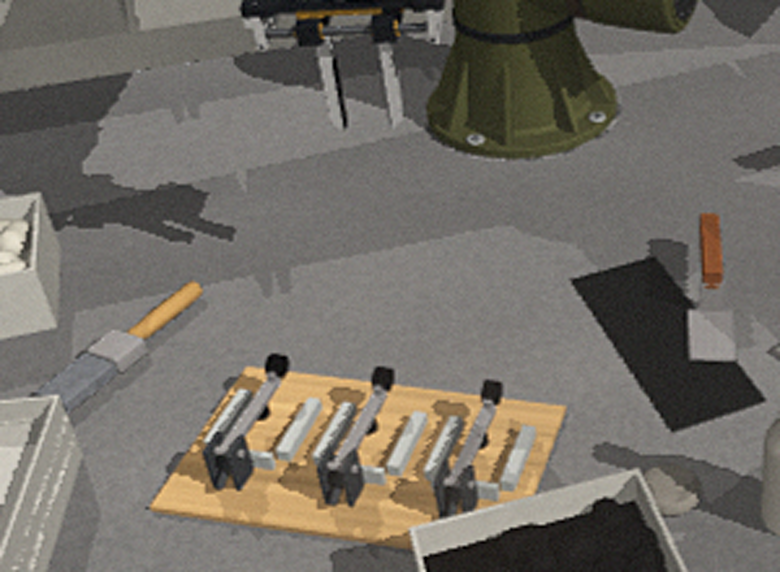

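View pics/t20c.png

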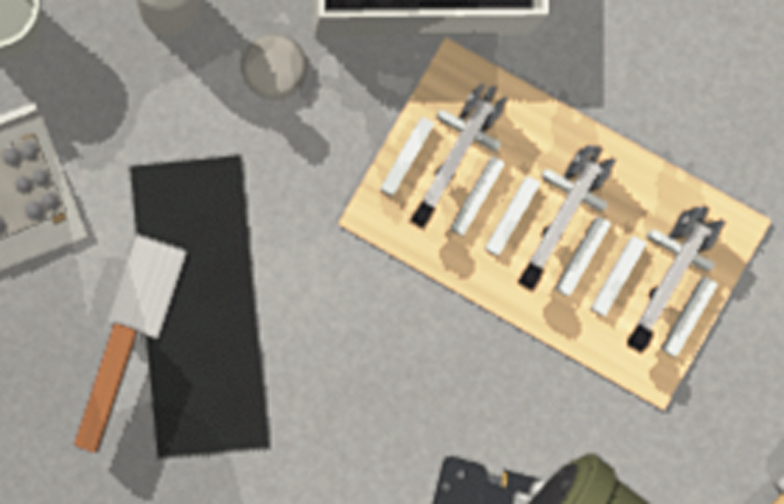

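View pics/t20s.png

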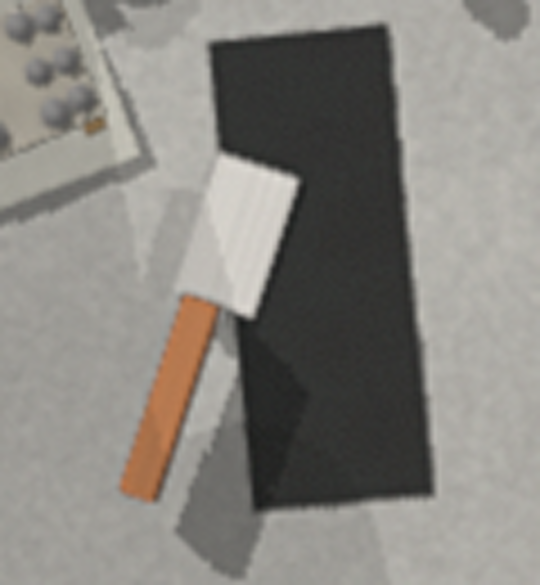

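Run:
```python
from fit import *
fit([(40,23),(40,-23),(-40,-23),(-40,23)],[(220,152),(300,178),(255,318),(177,292)],4.5,(250,180),4.5)
a,b=[pix2z(250+k[0]/4.5-.5,180+k[1]/4.5-.5,55,c) for k in [(201,299),(139,496)]]; print(a,b,np.arctan2(*(a-b)[[1,0]]))
s=manip.read_state(); print(np.degrees((R.from_euler("xyz",[np.pi,0,-.3])*R.from_euler("xyz",s["eef_rot"]).inv()).as_rotvec()))
```

```text
yaw -0.3135887596449934 -17.967312430400508 t [525.3577431   61.74404645] res [[0.4, 0.1], [-0.0, 0.1], [-0.4, 0.5], [-0.0, -0.7]]
[489.01772415  78.67728885  55.        ] [386.22290716 111.59221677  55.        ] -0.3098845992253421
[ 0.23154786  0.0953904  -2.01406863]
```

```bash
python3 -m inch '{"travel":[[1,2.5,0],[3,7.5,0],[5,12.5,0],[7,17.5,0],[9,22.5,0],[11,27.5,-2],[12.1,30.2,-5],[12.31,30.66,-9],[12.31,30.66,-11],[12.31,30.66,-11]],"turn":[[0.23,0.1,-2.6],[0.23,0.1,-2.6],[0.23,0.1,-2.6],[0.23,0.1,-2.6],[0.23,0.1,-2.6],[0.23,0.1,-2.6],[0.23,0.1,-2.6],[0.23,0.1,-2.6],[0.23,0.1,-2.6],[0.23,0.1,-2.6]],"grip":[0,0,0,0,0,0,0,0,0,0]}' 20
python3 - <<'E'
from h import *
im,d,c=shot("scene"); crop(im,(230,130,430,290),3.8,"pics/s21c.png")
E
```

```text
clock: 54.75
eef_pos: [466.9, 84.1, 98.3]
eef_rot: [3.141, 0.002, -0.311]
wrist_force: [0.8, 0.8, 0.0]
finger_gap: 47.2
```

View pics/s21c.png

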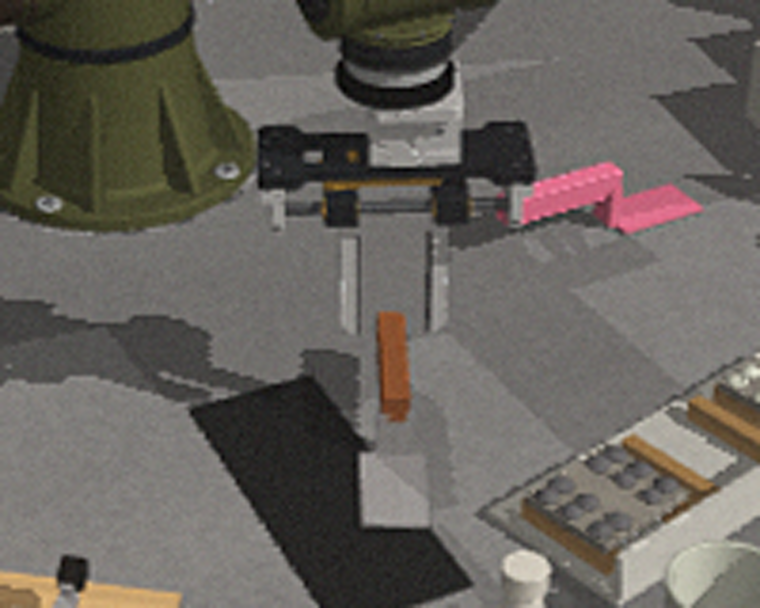

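```bash
python3 -m inch '{"travel":[[0,0,-2],[0,0,-4.5],[0,0,-6.5],[0,0,-7.3],[0,0,-7.3],[0,0,-7.3],[0,0,-7.3],[0,0,-7.3]],"turn":[[0,0,0],[0,0,0],[0,0,0],[0,0,0],[0,0,0],[0,0,0],[0,0,0],[0,0,0]],"grip":[0,0,0,0,-0.8,-0.8,-0.8,-0.8]}' 15
python3 -m inch '{"travel":[[0,0,0],[0,0,0.2],[0,0,0.5],[0,0,1],[0,0,1.5],[0,0,2.5],[0,0,3.5],[0,0,3.5]],"turn":[[0,0,0],[0,0,0],[0,0,0],[0,0,0],[0,0,0],[0,0,0],[0,0,0],[0,0,0]],"grip":[-0.8,-0.8,-0.8,-0.8,-0.8,-0.8,-0.8,-0.8]}' 60
python3 blade.py
```

```text
clock: 55.8
eef_pos: [467.7, 84.1, 27.0]
eef_rot: [-3.141, -0.0, -0.311]
wrist_force: [-1.4, -0.9, 4.4]
finger_gap: 20.4
clock: 56.8
eef_pos: [468.2, 84.1, 63.0]
eef_rot: [-3.141, -0.002, -0.311]
wrist_force: [0.6, 0.0, -2.1]
finger_gap: 19.4
scene 229 slope x,y (rad) [ 0.016 -0.01 ] z top at origin 2.8 x max 39.1 y rng [-22.5  22.3]
top 243 slope x,y (rad) [ 0.038 -0.021] z top at origin -1.1 x max 38.3 y rng [-24.9  20.1]
```

```bash
python3 -m inch '{"travel":[[-0.4,-1.2,0.5],[-0.8,-2.8,0.5],[-1.3,-4.5,0.5],[-1.8,-6.2,0.5],[-2.13,-7.3,0.5],[-2.13,-7.3,0.5],[-2.13,-7.3,0.5]],"turn":[[0,0,4],[0,0,9],[0,0,14],[0,0,19],[0,0,22.9],[0,0,22.9],[0,0,22.9]],"grip":[-0.8,-0.8,-0.8,-0.8,-0.8,-0.8,-0.8]}' 60
python3 -m inch '{"travel":[[0,0,-0.8],[0,0,-1.8],[0,0,-2.8],[0,0,-3.5],[0,0,-3.8],[0,0,-4],[0,0,-4.1],[0,0,-4.1]],"turn":[[0,0,0],[0,0,0],[0,0,0],[0,0,0],[0,0,0],[0,0,0],[0,0,0],[0,0,0]],"grip":[-0.8,-0.8,-0.8,-0.8,-0.8,-0.8,-0.8,-0.8]}' 60
```

```text
clock: 57.78
eef_pos: [446.4, 11.4, 66.9]
eef_rot: [-3.141, -0.0, 0.088]
wrist_force: [-0.4, -0.6, -1.5]
finger_gap: 19.7
clock: 58.78
eef_pos: [446.7, 11.1, 27.3]
eef_rot: [3.141, -0.001, 0.088]
wrist_force: [-10.4, -2.7, 21.7]
finger_gap: 19.3
```

```bash
python3 -m inch '{"travel":[[0,0,0],[0,0,0],[0,0,0]],"turn":[[0,0,0],[0,0,0],[0,0,0]],"grip":[-0.8,-0.8,-0.8]}' 4
python3 -m inch '{"travel":[[0,0,0],[0,0,0],[0,0,0],[0,0,0],[0,0,2],[0,0,5],[0,0,9],[0,0,13],[0,0,16]],"turn":[[0,0,0],[0,0,0],[0,0,0],[0,0,0],[0,0,0],[0,0,0],[0,0,0],[0,0,0],[0,0,0]],"grip":[-0.5,-0.3,-0.1,0,0,0,0,0,0]}' 20
python3 -m inch '{"travel":[[-1,-3,0],[-3,-7,0],[-5,-12,0],[-6,-17,0],[-7,-22,0],[-7,-22,0],[-7,-22,0],[-7,-22,0]],"turn":[[0,0,0],[0,0,0],[0,0,0],[0,0,0],[0,0,0],[0,0,0],[0,0,0],[0,0,0]],"grip":[0,0,0,0,0,0,0,0]}' 20
python3 - <<'E'
from h import *
im,d,c=shot("scene"); cv2.imwrite("pics/s22.png",im[:,:,::-1])
im,d,c=shot("top"); cv2.imwrite("pics/t22.png",im[:,:,::-1]);crop(im,(250,180,370,310),4.5,"pics/t22s.png")
E
```

```text
clock: 59.15
eef_pos: [447.0, 11.1, 27.6]
eef_rot: [3.141, -0.002, 0.088]
wrist_force: [-1.5, -0.7, 5.1]
finger_gap: 20.0
clock: 60.28
eef_pos: [447.1, 11.1, 189.3]
eef_rot: [3.141, -0.003, 0.088]
wrist_force: [-0.2, -0.0, -0.4]
finger_gap: 47.1
clock: 61.28
eef_pos: [377.4, -208.0, 189.3]
eef_rot: [3.141, -0.003, 0.089]
wrist_force: [0.5, 0.4, -1.6]
finger_gap: 47.1
```

View pics/s22.png

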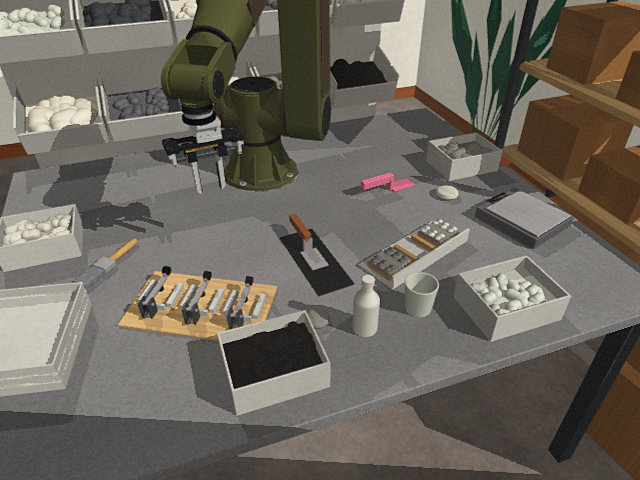

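View pics/t22.png

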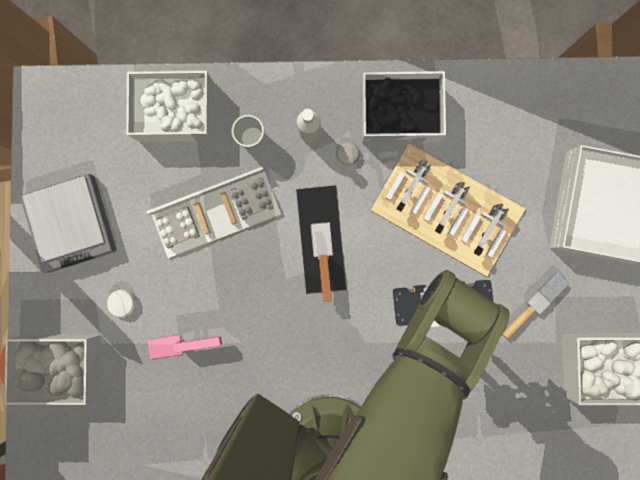

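View pics/t22s.png

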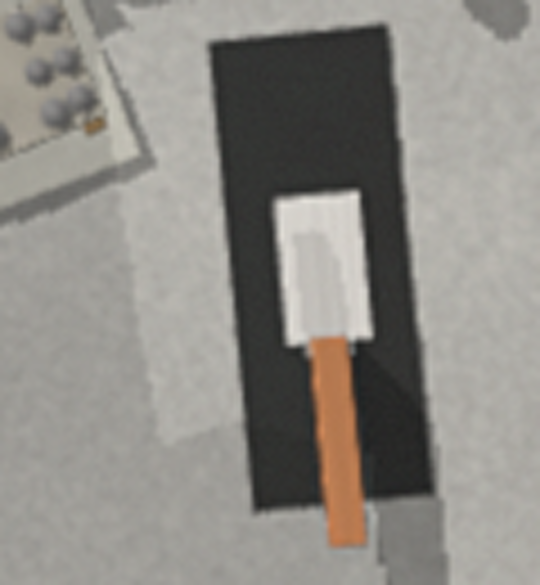

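Run:
```python
from h import *
im=cv2.imread("pics/t22.png")[:,:,::-1]; c=manip.calibration("top")
t=np.array([572.1,274.6]);y=.357;M=np.array([[np.cos(y),-np.sin(y)],[np.sin(y),np.cos(y)]])
pts=[np.r_[M@[a,s+b]+t,30] for s in(-98,98) for a in(36,-36) for b in(42,-42)]
crop(im,(140,160,290,265),5,"pics/fin_r.png",proj(pts,c))
sc=cv2.imread("pics/s22.png")[:,:,::-1]; crop(sc,(100,240,300,350),4,"pics/fin_s.png")
```

```text
(no output)
```

View pics/fin_r.png

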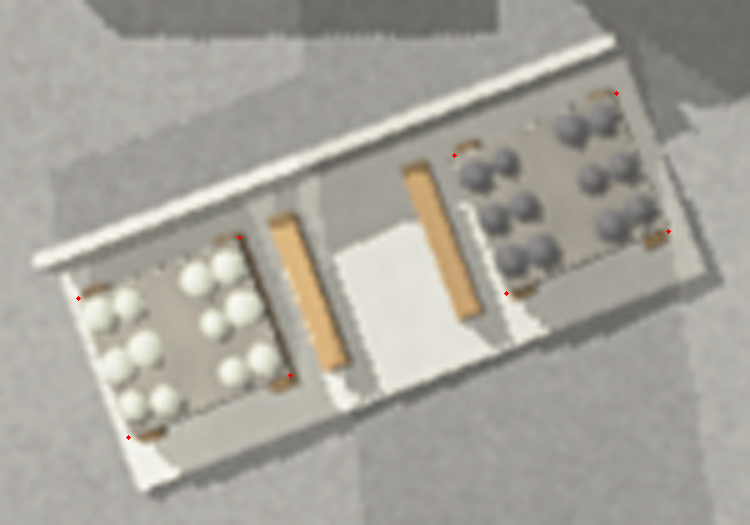

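View pics/fin_s.png

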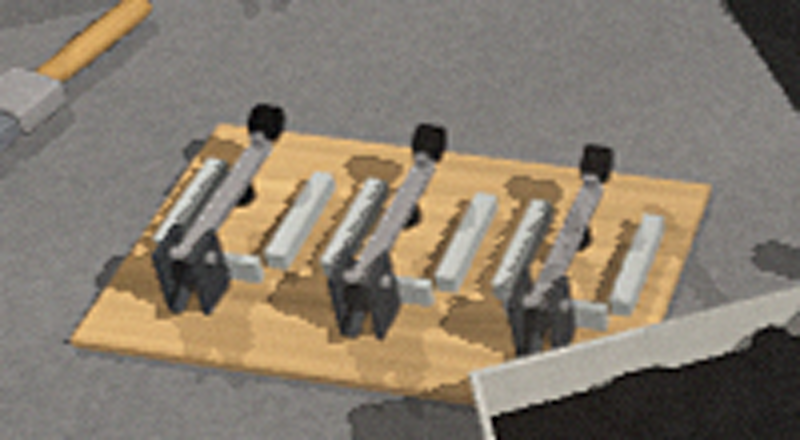

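All good: plates within a couple of mm, the clamps shut, the spatula on its mat.

```bash
python3 -c "
from cell import manip
print(manip.sign_off())"
```

```text
the job is handed in; nothing more can be done
None
```

I moved both sample plates onto the display rack, stood the spatula back on its mat and shut the clamps. I handed the job in at about 61 s. No verdict is reported, so the result rests on my own last checks.

- **Plates:** only plates 1 and 2 were present; bay 3 was empty and its clamp stayed shut throughout. Plate 1 is in slot 3 and plate 2 in slot 1. The last picture shows both on their ribs, square and a few millimetres off centre at most.
- **Fingers and bystanders:** the fingers held only the clamp knobs and the spatula handle. The bystanders look unmoved in the last pictures.
- **Spatula:** after I first set it down it was knocked partly off the mat. I gripped it again and set it back near the middle of the mat. On that second set-down it pressed on the mat with about 22 N, because it sat slightly tilted in the grip. I eased the grip before releasing, and the last picture shows it standing, blade on the mat.
- **Clamps:** I swung clamps 1 and 2 shut. The scene picture shows all three arms closed.
- **Disagreement:** the two cameras differed by about 3 mm on the rack's position. I placed the plates between the two readings.

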